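# Latch the tool case

### The arm

A 6-joint arm with a two-finger parallel gripper is mounted at the origin on the work surface; the furniture and walls round the work are solid. World frame = base frame: x ahead of the robot, y to its left, z up, the work surface at z = 0. Lengths are in m, angles in degrees, forces in N, time in s.
With the tool pointing down it reaches from about 0.4 to 0.825 m from the base axis. Payload 7 kg.
Tool frame: the origin (TCP) lies between the finger pads; the fingertips stand 14 mm ahead of it and the grasp point (between the pads) lies 5 mm behind it (r.tips_ahead is the distance from the TCP to the fingertips, in m); z points along the fingers, y is the direction in which the jaws open and shut (so a half turn about z gives the same grasp; the last joint's range is limited). The gripper opens to 88 mm and grips with 3 to 60 N. Pads are 19 mm wide; open, the fingers measure 130 mm over their backs; the gripper's body (78 mm by 193 mm) begins 47 mm behind the grasp point.
Start: joints at [92.882, 20.546, 0.682, 0, -70.136, -16.507], TCP at [0.159, 0.656, 0.241] pointing down, gripper open.
Joint ranges: [-176.03, 176.03], [-82.01, 121.73], [-58.28, 71.71], [-173.87, 95.51], [-174.79, -0.11], [-173.66, 173.66]. Speed limits (degrees/s): [136.94, 136.94, 172.46, 180, 180, 180].

### API

Orientations are given as [roll, pitch, yaw] about the fixed x, y, z axes, in that order (R = Rz(yaw) Ry(pitch) Rx(roll)).
In Python, from plant import r gives the robot as it stands.
- The arm moves only by the tool apply_moves, never from a script. Its arguments are lists of equal length, an entry for each row: "slide": the shift along the tool's x, y, z as a fraction of full scale, a list of three; "turn": the turn, a rotation vector about the tool's x, y, z as a fraction of full scale, a list of three; "jaw": the closure, from 0 (fully open) to 1 (shut). In form: {"slide": [[dx, dy, dz], ...], "turn": [[wx, wy, wz], ...], "jaw": [jaw, ...]}. A call has 1 to 8 rows; each row shifts and turns the commanded pose from where the row before left it, along the tool's axes as they then stand; what a row does not reach is not made up. Full scale, the value 1, is 0.1 m for a shift and 1.5 rad for a turn. A row lasts 1/10 s, in which the tool goes at most 50 mm and 8.59 degrees, less where a joint would pass 70% of its speed; a pose out of reach is approached as far as the arm can. A call with a number of a shift or a turn outside -1 to 1 is refused whole. A call with a gripper value outside its range is refused whole. The fingers move at their own pace and stop on an object; "newtons" is the grip in N (left out, the last holds). Time passes only in rows, so rows that do not move let the fingers close. It gives the time, the measured TCP pose, the force and the opening at its end, in the units of the state.
- r.get_state(): the state, without advancing time (a new reading comes with each control period).
- r.capture(name): name is "side" or "top" or "wrist"; returns a dict with "pixels" (480x640x3 uint8, blue, green, red), "depth" (480x640 float32, m along the optical axis (not along the pixel's ray), 0 where there is no reading), "fx", "fy", "cx", "cy" (pixels), "rvec" (rotation vector, rad) and "tvec" (3), from world to camera coordinates, as OpenCV has them. Camera axes: x right, y down, z forward; pixel columns grow to the right and rows downward; lengths in m; the calibration is good to about 2 mm. A picture is of the moment at which its call begins.
- r.close_job(): hands the job in, once; it reports no verdict.
The state is a dict: "time_s": time; "joints": joint angles; "qd": joint speeds; "joint_torque": joint torques, N m; "tcp_pos": TCP position; "eef_rot": TCP orientation; "contact_force": force on the tool from outside, world axes, zero at the start; "moment": the same for the moment, N m; "gripper_width": finger opening in m.
Only numpy, scipy, OpenCV 4.12 (cv2) and the standard library are available. Lean on these libraries where they do the work, as an engineer would, in place of code of your own. Each camera call takes 0.05 s, during which the arm holds its last target.

### The job

The blue tool case stands ajar. Hook the steel loop of its draw latch behind the keeper on the lid half, then throw the red lever right over its toggle point until it lies flat and holds the lid drawn in against its seal. Work gently and by feel, without forcing the loop or the lever, and leave the jar, the tin and the tape measure where they are.

Things in the scene. Friction and masses are not known exactly. Their poses are not given: they have to be found in the camera images.
- case: Blue tool case, fixed, standing on its hinge edge: 190 mm high, 240 mm long along its y. Origin on the bench below the seam between main half (x -96 to 0) and lid half (x +4 to +42 mm when shut). The latch is on top (top face z 190 mm) at y = 0: red lever and steel loop on the main half, keeper on the lid half. The loop hooks on towards +x; the lever is thrown towards -x.
- latch_pivot (a point): the lever's pivot pin on the case (pin along case y), at x -37, y 0, z 202 mm in the case frame
- lid (a joint): Angle of the lid half about the hinge at its foot (case x 0, z 6 mm), rad; 0 = no gap, grows as it gapes (+x). The rubber seal springs it to about 0.085 (16 mm gap at the top); drawing it in takes 3.5 N per mm at the keeper. Properly latched it stands at 0.005 to 0.052.
- keeper_mark (a point): White line scribed on the lid's top face (case x = 20 mm + 184 mm x lid angle, z 190) where the seated loop bar's axis should lie. The steel keeper, 18 mm wide in y, is screwed on through slots: it really sits up to 4 mm to either side along x, which must be felt. Keeper floor 2 mm above the lid; post (hook) and guard rise from it.
- keeper_slot (a point): Point 6.5 mm beyond the mark (+x), on the lid's top: nominal middle of the keeper's open slot. Measured in x from the mark: post -8.5 to -2.5; lip on it -8.5 to +2.5, underside 11, top 14 mm above the lid; open slot +2.5 to +10.5; guard +10.5 to +14.5, 13 mm high. Lower the bar into the slot, then draw it back (-x) under the lip against the post.
- lever (a joint): Lever angle q about latch_pivot, rad: 0 = flat (shut, towards -x, at its stop), pi/2 upright, 2.65 leaning over the keeper. Stays where left. 72 mm long, 18 wide, 5 thick; thumb face (top when flat) 7 mm above the pivot's axis. Toggle point 0.245: short of it a hooked lever springs back, past it it pulls itself to 0. A hooked lever takes up to 0.5 N m.
- lever_tip (a point): middle of the lever's free end, 70 mm from latch_pivot
- loop (a joint): Loop angle on the lever, rad (0 = latched). Its pin is at case x -37 + 18 cos(a), z 202 + 18 sin(a) mm, a = 194 deg - q (q: lever). The loop points from the pin to +x at -(lever + loop) - 0.008 rad above horizontal. The pivot is stiff: the loop stays as left and turns with the lever, so a bar not drawn back under the lip lifts out again. Pulling the loop swings the lever along.
- loop_bar (a point): middle of the loop's end bar. The loop is a U of steel wire 5 mm thick, 34 mm wide over its two legs (along case y), 79.7 mm from its pin to the axis of the end bar
- washer_jar: white jar with red lid, 60 mm across, 78 mm high, loose bystander; origin under its centre
- grease_tin: white tin with blue lid, 68 mm across, 56 mm high, loose bystander; origin under its centre
- tape_measure: yellow tape measure, 32x77x68 mm, loose bystander; origin under its centre

How it is judged (in metres and radians):
At the end, for the whole second after the job is handed in: The lever lies flat past its toggle point (within 0.1 rad of its stop), the lid is held drawn in against its seal (below 0.06 rad), and jar, tin and tape measure are within 30 mm of where they stood (value of joint lever below 0.1 rad and value of joint lid below 0.06 rad and distance of each of washer_jar, grease_tin, tape_measure from where it was at the start of the episode below 0.03 m); the robot touches nothing.
It fails at once if the loop is forced onto the keeper with over 25 N while hooking (lever still up, above 1.75 rad) (contact force between loop and keeper above 25 N and value of joint lever above 1.75 rad).
It fails at once if the lever is pressed down or pushed over with more than 25 N on its thumb face or tip (contact force between anything else and lever_c2 above 25 N or contact force between anything else and lever_c3 above 25 N).
It fails at once if the jar, tin or tape measure is moved over 30 mm (distance of any of washer_jar, grease_tin, tape_measure from where it was at the start of the episode above 0.03 m).
It also fails if it takes over 64 s, if anything falls off the work surface, if the arm or the gripper's body presses on something with over 40 N, if the wrist force passes 120 N, or if a joint passes its speed limit or range.

## Working session

There is one attempt and no reset: what is moved stays moved. The work goes in short steps, Python scripts to look and compute and a tool call to move; the robot and the scene stay as the last step left them, time stands still between calls to the robot, and variables do not carry over. Pictures are saved under pics/ and viewed, and the job is handed in when it is done.

Besides the shell and the picture viewer there is one more tool, called after "Emit:" by a JSON object that holds its "method" and its "body". apply_moves: Moves the arm, as the interface text tells. Shift numbers are shares of 0.1 m and turn numbers shares of 1.5 rad, none past 1 either way. Its arguments: {"type":"object","properties":{"slide":{"type":"array"},"turn":{"type":"array"},"jaw":{"type":"array"},"newtons":{"type":"number"}},"required":["slide","turn","jaw"]}

```bash
ls; mkdir -p pics
python3 - <<'E'
from plant import r
import cv2,pickle
s=r.get_state();print(s)
for n in ("side","top","wrist"):
    c=r.capture(n);pickle.dump(c,open(f"pics/{n}0.pkl","wb"));cv2.imwrite(f"pics/{n}0.png",c["pixels"])
    print(n,c["fx"],c["rvec"],c["tvec"])
E
```

```text
pics
{'time_s': 0.0, 'joints': array([ 9.28819692e+01,  2.05919799e+01,  6.34614392e-01, -2.13925962e-02,
       -7.01359729e+01, -1.65077430e+01]), 'qd': array([-0.02332254,  0.02764175,  0.08138265,  0.05290102, -0.00133651,
       -0.00192211]), 'joint_torque': array([ 7.39320203e-04, -5.82710016e+01,  2.93051237e+01,  6.99691191e+00,
        6.98405929e-03, -1.50035248e-04]), 'tcp_pos': array([0.15891297, 0.65555004, 0.23961891]), 'eef_rot': array([ 1.79904794e+02, -7.24289971e-03, -1.36330531e+01]), 'contact_force': array([ 0.48980338, -0.04023462, -0.24046747]), 'moment': array([-0.08420536,  0.0700556 ,  0.03588326]), 'gripper_width': 0.08749068934418261}
side 443.70393906375347 [ 2.1690777  -0.59443898  0.27101003] [-0.37889101  0.26931504  0.92397153]
top 577.4986726045677 [ 2.13829264 -2.13273628  0.16794571] [-0.00799673  0.47185267  1.48459093]
wrist 411.28614330821046 [-1.81104218  2.30304704  0.355287  ] [ 0.6749781  -0.03864947  0.39129047]
```

View pics/side0.png

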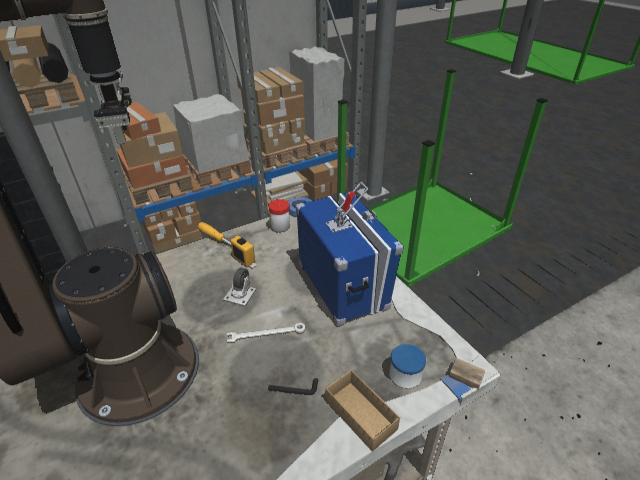

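View pics/top0.png

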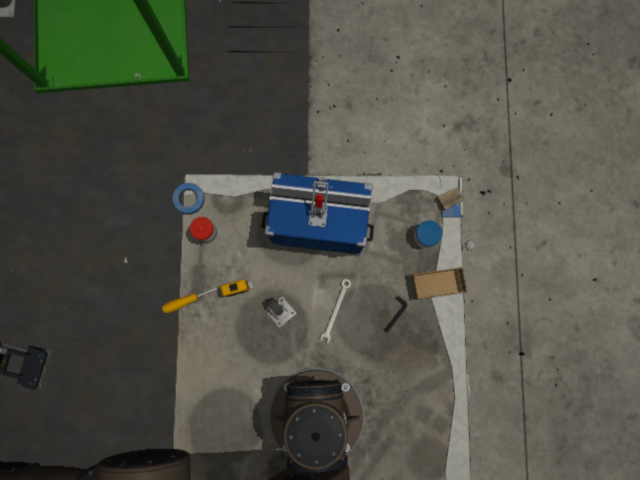

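View pics/wrist0.png

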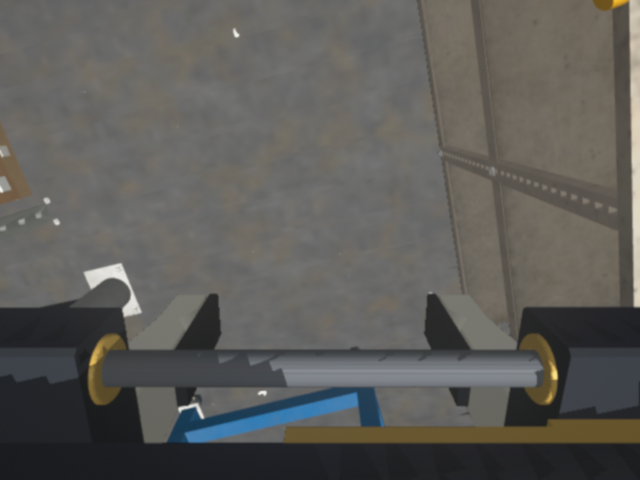

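```bash
cat > h.py <<'E'
import numpy as np,cv2,pickle
def ld(n): return pickle.load(open(f"pics/{n}.pkl","rb"))
def RT(c): return cv2.Rodrigues(np.array(c["rvec"],float))[0],np.array(c["tvec"],float).ravel()
def cloud(c):
    R,t=RT(c);v,u=np.mgrid[0:480,0:640];d=c["depth"]
    P=np.stack([(u-c["cx"])/c["fx"]*d,(v-c["cy"])/c["fy"]*d,d],-1)
    return (P-t)@R
def ray(c,u,v,z):
    R,t=RT(c);o=-R.T@t;d=R.T@np.array([(u-c["cx"])/c["fx"],(v-c["cy"])/c["fy"],1]);return o+d*(z-o[2])/d[2]
def proj(c,p):
    R,t=RT(c);q=R@np.asarray(p)+t;return q[0]/q[2]*c["fx"]+c["cx"],q[1]/q[2]*c["fy"]+c["cy"]
def crop(c,name,u0,v0,w,h,k):
    cv2.imwrite(f"pics/{name}.png",cv2.resize(c["pixels"][v0:v0+h,u0:u0+w],None,fx=k,fy=k,interpolation=cv2.INTER_CUBIC))
E
python3 - <<'E'
from h import *
for n in("top","side"):
    c=ld(n+"0");W=cloud(c);hsv=cv2.cvtColor(c["pixels"],cv2.COLOR_BGR2HSV)
    bl=(hsv[...,0]>105)&(hsv[...,0]<128)&(hsv[...,1]>120)
    m=bl&(abs(W[...,2]-.19)<.012)&(W[...,0]>.3)
    P=W[m];print(n,len(P),P.mean(0),P.min(0),P.max(0))
    k,l,st,ce=cv2.connectedComponentsWithStats(m.astype(np.uint8))
    for i in range(1,k):
        if st[i,4]>100:
            q=W[l==i];box=cv2.minAreaRect((q[:,:2]*1000).astype(np.float32));print(st[i],box,np.median(q[:,2]))
            print(cv2.boxPoints(box))
c=ld("top0");crop(c,"topc",255,165,130,95,6)
c=ld("side0");crop(c,"sidec",290,170,125,150,4)
E
```

```text
top 3906 [ 0.48977915 -0.00401912  0.18849582] [ 0.41802749 -0.12921102  0.17847018] [0.59217841 0.11778928 0.19981142]
[273 174  45  14 400] ((575.0091552734375, 51.685123443603516), (105.50457000732422, 29.44338607788086), 83.28372955322266) 0.18631597523206994
[[554.21893     1.0165977]
 [583.46027    -2.4268913]
 [595.7994    102.35365  ]
 [566.55804   105.797134 ]]
[326 180  45  15 409] ((558.3761596679688, -75.8431396484375), (108.11723327636719, 27.992952346801758), 83.7276840209961) 0.18656334085735093
[[ 538.5573   -128.04898 ]
 [ 566.38275  -131.10733 ]
 [ 578.195     -23.637299]
 [ 550.36957   -20.578949]]
[ 267  200  102   46 3091] ((471.78363037109375, -1.4896392822265625), (239.3333740234375, 86.31654357910156), 83.35282897949219) 0.18902684818727197
[[ 415.06345 -115.35612]
 [ 500.79977 -125.34768]
 [ 528.5038   112.37684]
 [ 442.7675   122.3684 ]]
side 2769 [ 0.48322074 -0.02501444  0.18893353] [ 0.41889293 -0.13268893  0.17800469] [0.59019792 0.11460098 0.19398983]
[ 299  197   76   69 2282] ((473.46612548828125, -5.384490966796875), (239.63919067382812, 87.46060180664062), 83.11042785644531) 0.18986736434892665
[[ 415.6785  -119.09317]
 [ 502.50757 -129.58461]
 [ 531.2538   108.32419]
 [ 444.42468  118.81563]]
[354 200  14  16 109] ((571.1439819335938, 29.273414611816406), (63.3231086730957, 28.218793869018555), 84.22510528564453) 0.18719677972352808
[[553.9204      -0.80776215]
 [581.996       -3.6471481 ]
 [588.36755     59.35459   ]
 [560.292       62.193977  ]]
[366 219  32  33 334] ((558.0084228515625, -77.58366394042969), (112.34129333496094, 28.14461326599121), 83.12422180175781) 0.18747679084978702
[[ 537.31274  -131.66563 ]
 [ 565.2549   -135.03503 ]
 [ 578.7041    -23.501694]
 [ 550.76196   -20.132294]]
```

View pics/topc.png

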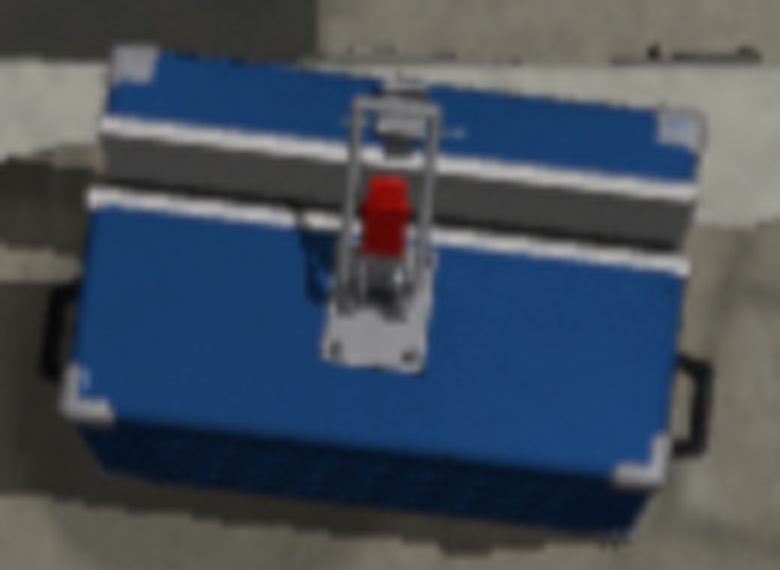

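View pics/sidec.png

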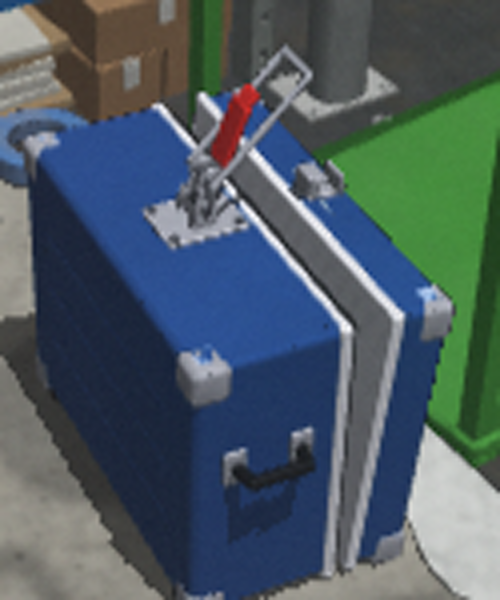

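```bash
cat >> h.py <<'E'
def tri(c1,p1,c2,p2):
    Ms=[]
    X=[]
    for c,p in((c1,p1),(c2,p2)):
        R,t=RT(c);X.append(np.hstack([R,t[:,None]]));Ms.append([[(p[0]-c["cx"])/c["fx"]],[(p[1]-c["cy"])/c["fy"]]])
    h=cv2.triangulatePoints(X[0],X[1],np.array(Ms[0]),np.array(Ms[1])).ravel();return h[:3]/h[3]
YAW=np.radians(-6.75);O=np.array([.5246,-.0095,0])
def RZ(): return np.array([[np.cos(YAW),-np.sin(YAW),0],[np.sin(YAW),np.cos(YAW),0],[0,0,1]])
def tocase(p): return (np.asarray(p)-O)@RZ()
def toworld(p): return O+RZ()@np.asarray(p)
E
python3 - <<'E'
from h import *
T=ld("top0");S=ld("side0")
tp=lambda a,b:(255+(a+.5)/6-.5,165+(b+.5)/6-.5)
sp=lambda a,b:(290+(a+.5)/4-.5,170+(b+.5)/4-.5)
for n,a,b in[("bar",(396,103),(298,60)),("barL",(356,100),(286,49)),("barR",(438,105),(309,74)),("levertip",(390,182),(246,90)),("plate c near",(374,371),(165,226)),("plateNL",(323,362),(145,211)),("plateNR",(424,373),(180,246)),("mainNL",(63,415),(30,152)),("mainNR",(664,480),(204,378)),("mainFR",(690,268),(351,330)),("lidFR",(700,112),(450,300))]:
    p=tri(T,tp(*a),S,sp(*b));e=np.array(proj(T,p))-tp(*a);e2=np.array(proj(S,p))-sp(*b);print(n,p.round(4),(tocase(p)*1000).round(1),e.round(1),e2.round(1))
# objects
W=cloud(T)
hsv=cv2.cvtColor(T["pixels"],cv2.COLOR_BGR2HSV);m=((hsv[...,0]<8)|(hsv[...,0]>172))&(hsv[...,1]>150)&(hsv[...,2]>80)
k,l,st,ce=cv2.connectedComponentsWithStats(m.astype(np.uint8))
for i in range(1,k):
    if st[i,4]>15: print(st[i],ce[i],(tocase(W[l==i])*1000).round(0)[::10].tolist() if st[i,4]<150 else "")
W2=cloud(S)
for (u,v) in[(346,204),(349,198),(352,193),(347,208)]: print(W2[v,u],(tocase(W2[v,u])*1000).round(1))
E
```

```text
bar [ 0.5483 -0.0105  0.2774] [ 23.6   1.8 277.4] [ 0.1 -0.2] [-0.2  0. ]
barL [0.5502 0.0043 0.2761] [ 23.8  16.7 276.1] [ 0.2 -0.3] [-0.4  0.1]
barR [ 0.5464 -0.0257  0.2774] [ 23.5 -13.5 277.4] [-0.2  0.3] [ 0.4 -0.1]
levertip [ 0.5189 -0.0076  0.2668] [ -5.9   1.2 266.8] [-0.2  0.5] [ 0.5 -0.1]
plate c near [ 0.4644 -0.0034  0.1929] [-60.5  -1.1 192.9] [ 0.7 -1.6] [-1.8  0.3]
plateNL [0.4665 0.0177 0.1898] [-60.9  20.2 189.8] [ 0.3 -0.8] [-0.9  0.2]
plateNR [ 0.463  -0.0229  0.1923] [-59.6 -20.5 192.3] [ 0.6 -1.3] [-1.5  0.3]
mainNL [0.4474 0.1216 0.1768] [-92.1 121.1 176.8] [ 0.4 -0.9] [-0.9  0.2]
mainNR [ 0.4202 -0.1171  0.1868] [ -91.  -119.1  186.8] [ 0.4 -0.8] [-1.   0.2]
mainFR [ 0.5041 -0.1278  0.1899] [  -6.5 -119.9  189.9] [ 0.3 -0.5] [-0.6  0.1]
lidFR [ 0.5673 -0.1321  0.1867] [  56.9 -116.7  186.7] [-0.  0.] [ 0. -0.]
[316 194   7  14  82] [318.86585366 200.32926829] [[17.0, 10.0, 178.0], [-6.0, 4.0, 261.0], [-8.0, -3.0, 262.0], [-13.0, 6.0, 261.0], [-15.0, -1.0, 259.0], [-18.0, 8.0, 247.0], [-19.0, -2.0, 247.0], [-23.0, 2.0, 243.0], [-26.0, -0.0, 237.0]]
[190 217  23  23 420] [201.17619048 228.12380952] 
[ 0.50491049 -0.00783108  0.240932  ] [-19.7  -0.7 240.9]
[ 0.51124061 -0.00937209  0.25511928] [-13.3  -1.4 255.1]
[ 0.51813872 -0.01007029  0.26591963] [ -6.3  -1.3 265.9]
[ 0.50244109 -0.01583643  0.2359212 ] [-21.3  -8.9 235.9]
```

Run:
```python
from h import *
from scipy.spatial.transform import Rotation as Ro
c=ld("wrist0");R,t=RT(c);o=-R.T@t
Rt=Ro.from_euler("xyz",[179.905,-.007,-13.633],degrees=True).as_matrix();p=np.array([.15891,.65555,.23962])
print("cam in tool",Rt.T@(o-p),"\n",Rt.T@R.T)
print(proj(c,p),proj(c,p+Rt@[0,0,.014]))
```

```text
cam in tool [ 0.08147797 -0.00066867 -0.14423491] 
 [[ 7.58597531e-05 -9.53188538e-01 -3.02376595e-01]
 [ 9.99999890e-01  2.12420109e-04 -4.18738324e-04]
 [ 4.63367440e-04 -3.02376530e-01  9.53188449e-01]]
(np.float64(324.08076094444897), np.float64(328.33162133354676)) (np.float64(323.9552499398578), np.float64(311.83908962572116))
```

Emit:
{"method": "apply_moves", "body": {"slide": [[0, 0, -0.4], [0, 0, -0.4], [0, 0, -0.4], [0.26, 0.28, 0], [0.26, 0.28, 0], [0.26, 0.28, 0], [0.26, 0.28, 0], [0.26, 0.28, 0]], "turn": [[0, 0, 0], [0, 0, 0], [0, 0, 0], [0, 0, 0], [0, 0, 0], [0, 0, 0], [0, 0, 0], [0, 0, 0]], "jaw": [0, 0, 0, 0, 0, 0, 0, 0]}}

```text
time_s: 0.95
tcp_pos: [0.2528, 0.4877, 0.3603]
eef_rot: [180.0, 0.0, -13.6]
contact_force: [0.6, -0.2, -0.2]
gripper_width: 0.0874
```

Emit:
{"method": "apply_moves", "body": {"slide": [[0.26, 0.28, 0], [0.26, 0.28, 0], [0.26, 0.28, 0], [0.26, 0.28, 0], [0.26, 0.28, 0], [0.26, 0.28, 0], [0.26, 0.28, 0], [0.26, 0.28, 0]], "turn": [[0, 0, 0], [0, 0, 0], [0, 0, 0], [0, 0, 0], [0, 0, 0], [0, 0, 0], [0, 0, 0], [0, 0, 0]], "jaw": [0, 0, 0, 0, 0, 0, 0, 0]}}

```text
time_s: 1.75
tcp_pos: [0.4021, 0.221, 0.3606]
eef_rot: [-180.0, 0.0, -13.6]
contact_force: [1.1, 1.0, 0.6]
gripper_width: 0.0877
```

Emit:
{"method": "apply_moves", "body": {"slide": [[0.26, 0.28, 0], [0.26, 0.28, 0], [0.26, 0.28, 0], [0.26, 0.28, 0], [0.26, 0.28, 0], [0.26, 0.28, 0], [0.26, 0.28, 0], [0, 0, 0]], "turn": [[0, 0, 0], [0, 0, 0], [0, 0, 0], [0, 0, 0], [0, 0, 0], [0, 0, -0.08], [0, 0, 0], [0, 0, 0]], "jaw": [0, 0, 0, 0, 0, 0, 0, 0]}}

```text
time_s: 2.55
tcp_pos: [0.5377, -0.0113, 0.3594]
eef_rot: [179.9, 0.1, -7.0]
contact_force: [0.3, 0.8, -0.4]
gripper_width: 0.0877
```

```bash
cat >> h.py <<'E'
def snap(n,tag):
    from plant import r
    c=r.capture(n);pickle.dump(c,open(f"pics/{n}{tag}.pkl","wb"));cv2.imwrite(f"pics/{n}{tag}.png",c["pixels"]);return c
E
python3 - <<'E'
from h import *
c=snap("wrist","1")
for p in[(20+184*.085,0,190),(-37,0,202),(0,0,190),(20,0,190),(42,0,194)]: print(p,proj(c,toworld(np.array(p)/1000)))
crop(c,"w1c",200,60,240,180,3)
E
```

```text
(35.64, 0, 190) (np.float64(322.56101116532795), np.float64(191.66293011697596))
(-37, 0, 202) (np.float64(322.88865347039524), np.float64(284.8479677083092))
(0, 0, 190) (np.float64(322.7082988266016), np.float64(235.97081511968557))
(20, 0, 190) (np.float64(322.6268684317504), np.float64(211.47447551055583))
(42, 0, 194) (np.float64(322.5428975207275), np.float64(184.32665499780228))
```

View pics/wrist1.png

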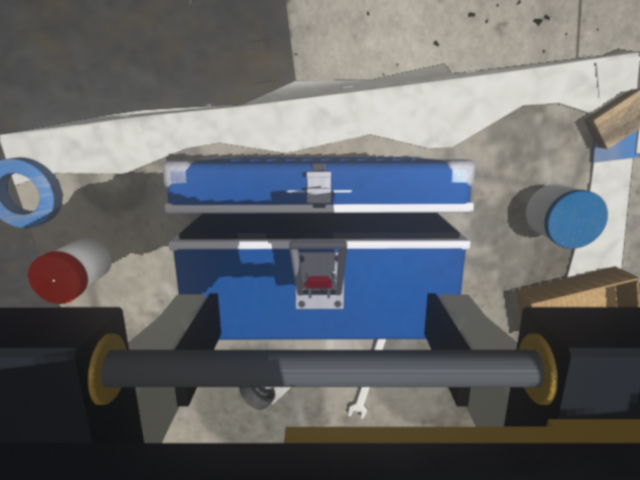

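View pics/w1c.png

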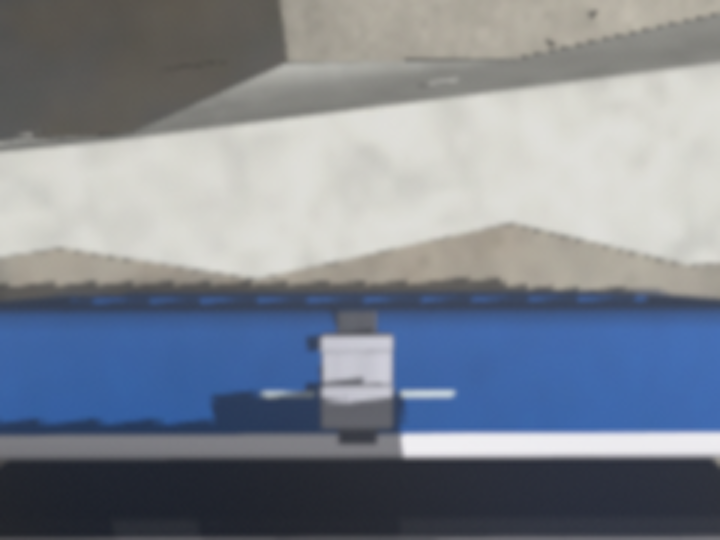

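```bash
sed -i 's/O=np.array(\[.5246,-.0095,0\])/O=np.array([.5249,-.0073,0])/' h.py
python3 - <<'E'
from h import *
c=ld("wrist1")
M=35.1
for n,x,z in[("mark",0,190),("lip near top",-8.5,204),("lip far top",2.5,204),("lip near bot",-8.5,190),("slot floor at guard",10.5,192),("guard near top",10.5,203),("guard far top",14.5,203)]:
    print(n,np.round(proj(c,toworld(np.array([M+x,0,z])/1000)),2))
im=c["pixels"]
print(cv2.cvtColor(im,cv2.COLOR_BGR2GRAY)[160:212,314:325:2].mean(1).round(0).tolist())
crop(c,"w1d",295,155,50,55,10)
E
```

```text
mark [319.68 192.32]
lip near top [319.65 207.17]
lip far top [319.57 192.55]
lip near bot [319.74 203.15]
slot floor at guard [319.59 179.11]
guard near top [319.52 181.49]
guard far top [319.49 176.02]
[76.0, 70.0, 71.0, 81.0, 93.0, 100.0, 101.0, 101.0, 100.0, 95.0, 93.0, 122.0, 171.0, 198.0, 202.0, 199.0, 192.0, 189.0, 194.0, 198.0, 199.0, 199.0, 199.0, 198.0, 196.0, 186.0, 163.0, 141.0, 153.0, 181.0, 195.0, 196.0, 187.0, 160.0, 125.0, 104.0, 99.0, 99.0, 99.0, 100.0, 100.0, 97.0, 87.0, 72.0, 62.0, 61.0, 65.0, 83.0, 109.0, 124.0, 124.0, 113.0]
```

View pics/w1d.png

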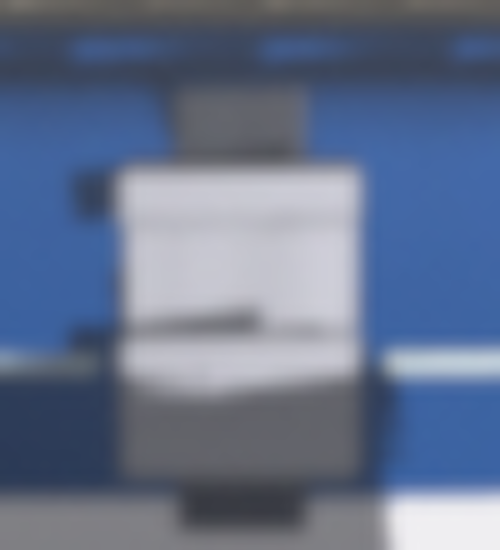

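```bash
cat >> h.py <<'E'
from scipy.spatial.transform import Rotation as Ro
def Rtool(th):  # th deg tilt; tool x=(cos,-sin), z=(-sin,-cos) in case xz ; y=-case y
    t=np.radians(th);c,s=np.cos(t),np.sin(t)
    return RZ()@np.array([[c,0,-s],[0,-1,0],[-s,0,-c]])
def state():
    from plant import r
    return r.get_state()
def pose(s=None):
    s=s or state();return np.array(s["tcp_pos"]),Ro.from_euler("xyz",s["eef_rot"],degrees=True).as_matrix()
def cpose(s=None):
    p,R=pose(s);Rc=RZ().T@R;return tocase(p)*1000,np.degrees(np.arctan2(-Rc[2,0],Rc[0,0]))
def plan(targets,start=None):
    """targets: list of (xyz mm case, theta deg); prints rows"""
    p,R=start or pose()
    for xyz,th in targets:
        P=toworld(np.array(xyz)/1000);Rn=Rtool(th)
        d=R.T@(P-p);w=Ro.from_matrix(R.T@Rn).as_rotvec()
        print("slide",(d/.1).round(3).tolist(),"turn",(w/1.5).round(3).tolist());p,R=P,Rn
PIV=np.array([-37.,202.])
def pin(q): a=np.radians(194)-q; return PIV+18*np.array([np.cos(a),np.sin(a)])
def ik(bx,bz):
    d=np.array([bx,bz])-PIV;L=np.hypot(*d);ph=np.arccos((L*L+324-79.7**2)/(2*L*18));a=np.arctan2(d[1],d[0])+ph
    q=np.radians(194)-a;P=pin(q);e=np.arctan2(bz-P[1],bx-P[0]);return q,e
def tcp_for(bx,bz,s=58,back=9):
    q,e=ik(bx,bz);P=pin(q);u=np.array([np.cos(e),np.sin(e)]);n=np.array([-u[1],u[0]]);t=P+s*u+back*n
    return (t[0],0,t[1]),-np.degrees(e),q,e
E
python3 - <<'E'
from h import *
print(cpose())
from h import *
q,e=ik(23.6,277.4);print(q,np.degrees(e))
a=tcp_for(23.6,277.4,back=69);b=tcp_for(23.6,277.4);print(a,b)
plan([(tuple(cpose()[0]*[1,0,1]),a[1]),a[:2],b[:2]])
E
```

```text
(array([ 12.14729593,  -1.28171961, 359.48984633]), np.float64(0.10632469010591664))
2.194615589215593 47.41442877934165
((np.float64(-41.88664448975513), 0, np.float64(308.1146446092483)), np.float64(-47.41442877934165), np.float64(2.194615589215593), np.float64(0.8275378951518677)) ((np.float64(2.289406785471418), 0, np.float64(267.5132099827655)), np.float64(-47.41442877934165), np.float64(2.194615589215593), np.float64(0.8275378951518677))
slide [-0.0, -0.013, -0.0] turn [0.001, 0.553, -0.002]
slide [-0.744, -0.0, -0.05] turn [0.0, 0.0, 0.0]
slide [0.0, 0.0, 0.6] turn [0.0, 0.0, 0.0]
```

Emit:
{"method": "apply_moves", "body": {"slide": [[0, -0.01, 0], [0, 0, 0], [0, 0, 0], [0, 0, 0], [0, 0, 0], [0, 0, 0], [-0.36, 0, 0], [-0.36, 0, 0]], "turn": [[0, 0.09, 0], [0, 0.09, 0], [0, 0.09, 0], [0, 0.09, 0], [0, 0.09, 0], [0, 0.09, 0], [0, 0, 0], [0, 0, 0]], "jaw": [0, 0, 0, 0, 0, 0, 0, 0]}}

```text
time_s: 3.4
tcp_pos: [0.4975, -0.0118, 0.3383]
eef_rot: [179.7, -41.6, -7.6]
contact_force: [-5.2, -0.4, -8.9]
gripper_width: 0.0876
```

Run:
```python
from h import *
print(cpose(),state()["contact_force"])
c=snap("wrist","2");snap("side","2")
b=tcp_for(23.6,277.4);plan([b[:2]])
crop(ld("side2"),"s2c",290,150,125,110,6)
```

```text
(array([-26.64096762,  -7.68503498, 338.33898663]), np.float64(-41.64203813483197)) [-5.1716259  -0.42963375 -8.9461827 ]
slide [-0.241, -0.08, 0.723] turn [0.01, 0.069, -0.006]
```

View pics/wrist2.png

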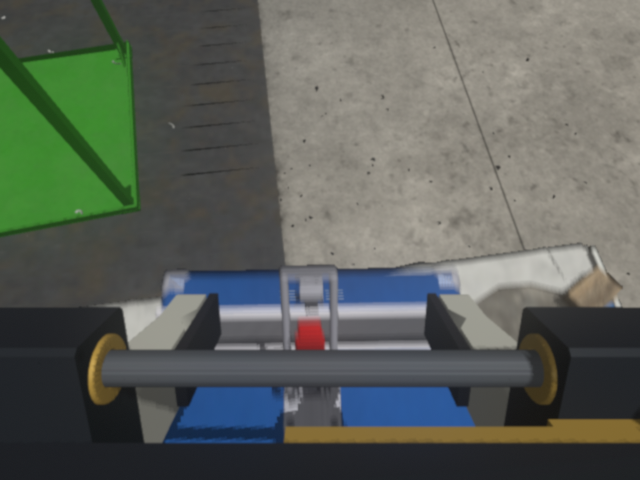

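View pics/s2c.png

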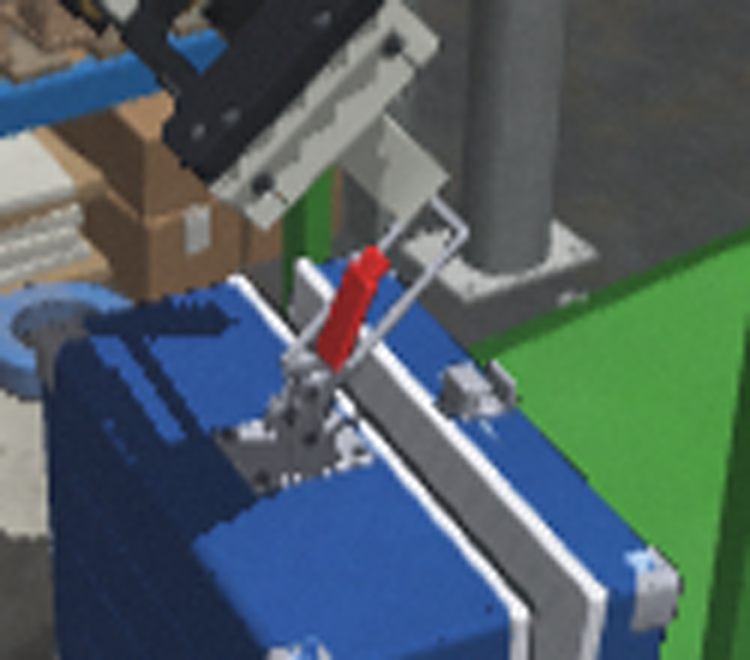

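Emit:
{"method": "apply_moves", "body": {"slide": [[0, 0, 0], [0, 0, 0]], "turn": [[0, 0, 0], [0, 0, 0]], "jaw": [0, 0]}}

```text
time_s: 3.7
tcp_pos: [0.4979, -0.0111, 0.3366]
eef_rot: [179.5, -41.4, -7.4]
contact_force: [1.3, -0.3, 0.4]
gripper_width: 0.0873
```

Run:
```python
from h import *
print(cpose(),state()["contact_force"])
b=tcp_for(23.6,277.4);plan([b[:2]])
c=snap("wrist","3")
for z in [230,279]:print(np.array(proj(c,toworld(np.array([24 if z==279 else 0,0,z])/1000))))
hsv=cv2.cvtColor(c["pixels"],cv2.COLOR_BGR2HSV)
m=((hsv[...,0]<8)|(hsv[...,0]>172))&(hsv[...,1]>150)&(hsv[...,2]>80);m[:,:240]=0
v,u=np.nonzero(m);print("red u",u.min(),u.max(),v.min(),v.max())
g=cv2.cvtColor(c["pixels"],cv2.COLOR_BGR2GRAY)
crop(c,"w3c",260,240,120,120,5)
```

```text
(array([-26.35503731,  -6.96197929, 336.61072305]), np.float64(-41.417525255175526)) [ 1.26297825 -0.29594639  0.43290692]
slide [-0.243, -0.079, 0.707] turn [0.011, 0.07, -0.005]
[311.10198414 322.80684198]
[309.29033537 261.94795871]
red u 296 324 315 348
```

View pics/w3c.png

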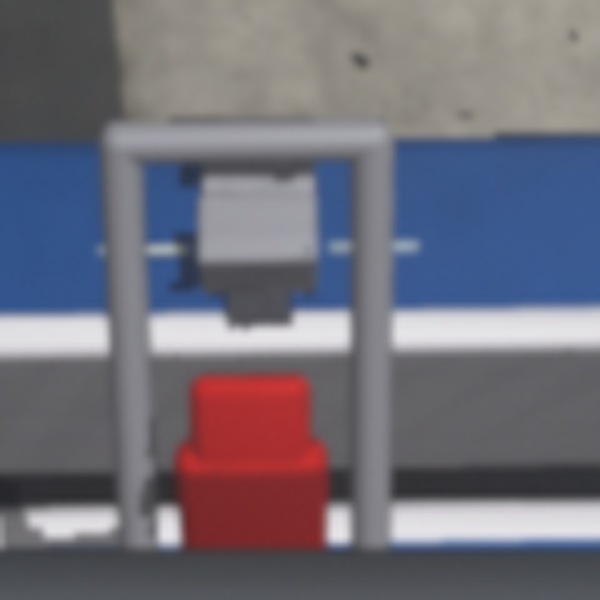

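Emit:
{"method": "apply_moves", "body": {"slide": [[-0.12, -0.04, 0], [-0.12, -0.04, 0], [0, 0, 0.2], [0, 0, 0.2], [0, 0, 0.15], [0, 0, 0.1], [0, 0, 0], [0, 0, 0]], "turn": [[0.01, 0.07, -0.005], [0, 0, 0], [0, 0, 0], [0, 0, 0], [0, 0, 0], [0, 0, 0], [0, 0, 0], [0, 0, 0]], "jaw": [0, 0, 0, 0, 0, 0, 0, 0]}}

```text
time_s: 4.55
tcp_pos: [0.5468, -0.0091, 0.33]
eef_rot: [180.0, -42.9, -6.8]
contact_force: [-0.1, 0.5, -0.8]
gripper_width: 0.0878
```

Run:
```python
from h import *
print(cpose(),state()["contact_force"],state()["eef_rot"])
b=tcp_for(23.6,277.4);plan([b[:2]])
c=snap("wrist","4");s=snap("side","4");crop(s,"s4c",290,150,125,110,6)
crop(c,"w4c",140,200,360,200,2)
```

```text
(array([ 22.00228522,   0.82611344, 329.95302049]), np.float64(-42.859018184472006)) [-0.13773772  0.49111177 -0.79821803] [179.97862677 -42.85900663  -6.80153385]
slide [-0.569, 0.008, 0.324] turn [0.001, 0.053, -0.0]
```

View pics/w4c.png

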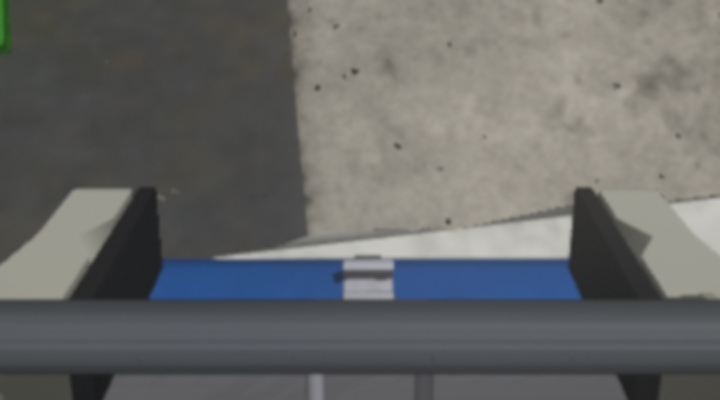

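View pics/s4c.png

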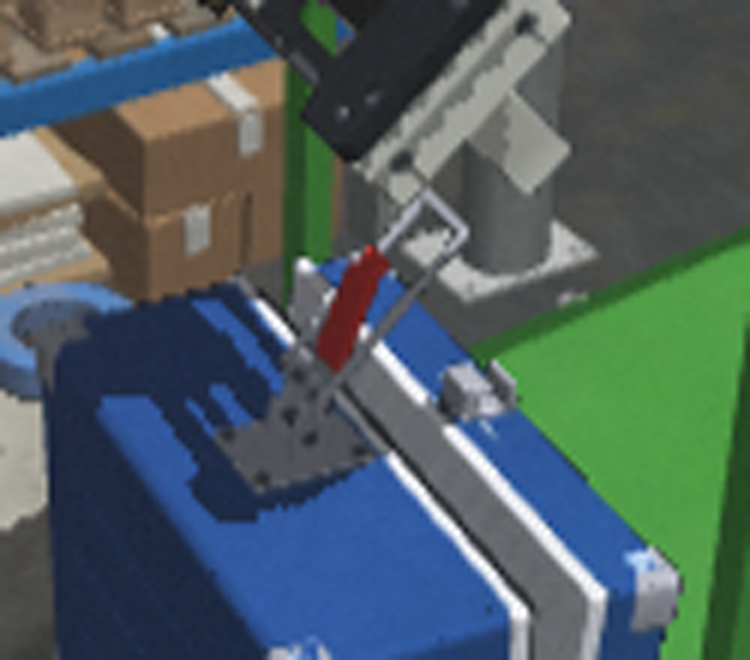

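Run:
```python
from h import *
print(state()["joints"].round(1))
```

```text
[ 19.6 -16.6 -58.2  64.8 -19.5   6.5]
```

Emit:
{"method": "apply_moves", "body": {"slide": [[0, 0, -0.1], [0, 0, 0], [0, 0, 0], [0, 0, 0], [0, 0, 0], [0, 0, 0], [0, 0, 0], [0, 0, 0]], "turn": [[0, -0.08, 0], [0, -0.08, 0], [0, -0.08, 0], [0, -0.08, 0], [0, -0.08, 0], [0, -0.08, 0], [0, -0.08, 0], [0, -0.08, 0]], "jaw": [0, 0, 0, 0, 0, 0, 0, 0]}}

```text
time_s: 5.45
tcp_pos: [0.5545, -0.0221, 0.3474]
eef_rot: [179.5, 4.4, -8.1]
contact_force: [-0.2, 0.0, 0.2]
gripper_width: 0.0877
```

Run:
```python
from h import *
s=state();print(cpose(),s["joints"].round(1),s["eef_rot"])
q,e=ik(22.5,277);P=pin(q);L=P+58*np.array([np.cos(e),np.sin(e)]);print(q,e,P,L)
th=np.radians(12);zt=np.array([-np.sin(th),-np.cos(th)])
t=L-8*zt;t2=L-60*zt;print(t,t2);plan([((t2[0],0,t2[1]),12),((t[0],0,t[1]),12)])
```

```text
(array([ 31.10347085, -11.21305985, 347.38520123]), np.float64(4.410382030207584)) [ 17.    9.   -0.7  -1.4 -84.5  65.1] [179.45391642   4.40917696  -8.09206303]
2.0589028925653374 0.8064842395805145 [-32.65563475 219.46787024] [  7.48271927 261.33566856]
[  9.1460128  269.16084936] [ 19.95742072 320.0245246 ]
slide [-0.093, -0.112, 0.281] turn [0.004, -0.088, -0.016]
slide [0.0, -0.0, 0.52] turn [0.0, 0.0, 0.0]
```

Emit:
{"method": "apply_moves", "body": {"slide": [[-0.05, -0.05, 0], [-0.05, -0.05, 0.14], [0, -0.01, 0.14], [0, 0, 0]], "turn": [[0.004, -0.08, -0.016], [0, 0, 0], [0, 0, 0], [0, 0, 0]], "jaw": [0, 0, 0, 0]}}

```text
time_s: 5.85
tcp_pos: [0.5396, -0.0097, 0.3181]
eef_rot: [179.8, 11.3, -6.8]
contact_force: [-0.5, 0.1, -0.1]
gripper_width: 0.0873
```

```bash
cat >> h.py <<'E'
def P2(xz,y=0): return (xz[0],y,xz[1])
E
python3 - <<'E'
from h import *
s=state();print(cpose(),s["joints"].round(1),s["eef_rot"])
plan([((9.1,0,269.2),12)])
c=snap("wrist","5");
E
```

```text
(array([ 14.84816391,  -0.63119954, 318.0552691 ]), np.float64(11.326656827247392)) [ 16.6  12.5   0.4  -4.3 -88.4  67.1] [179.83005015  11.32664572  -6.83130205]
slide [0.04, -0.008, 0.49] turn [0.002, -0.008, -0.001]
```

View pics/wrist5.png

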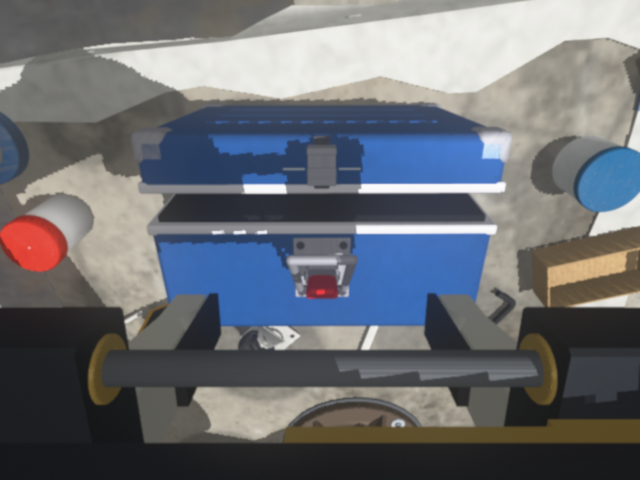

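Emit:
{"method": "apply_moves", "body": {"slide": [[0.04, -0.008, 0.1], [0, 0, 0.2], [0, 0, 0.19], [0, 0, 0], [0, 0, 0]], "turn": [[0, -0.008, 0], [0, 0, 0], [0, 0, 0], [0, 0, 0], [0, 0, 0]], "jaw": [0, 0, 0, 0, 0]}}

```text
time_s: 6.4
tcp_pos: [0.5351, -0.0093, 0.2717]
eef_rot: [179.8, 11.8, -6.9]
contact_force: [0.3, 0.0, 0.0]
gripper_width: 0.0879
```

Run:
```python
from h import *
s=state();print(cpose(),s["contact_force"])
c=snap("wrist","6");s=snap("side","6");crop(s,"s6c",290,150,125,110,6);crop(c,"w6c",140,200,360,200,2)
```

```text
(array([ 10.38092395,  -0.78385181, 271.65590386]), np.float64(11.790473270345013)) [0.34529527 0.01649105 0.04724098]
```

View pics/s6c.png

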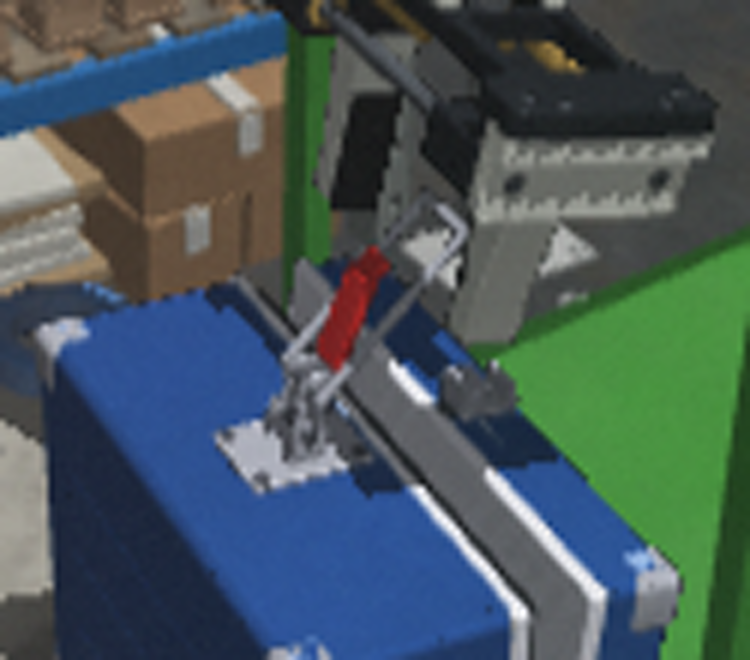

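View pics/w6c.png

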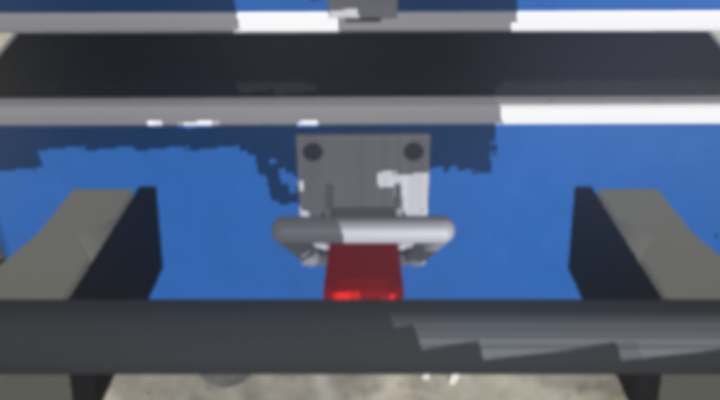

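Emit:
{"method": "apply_moves", "body": {"slide": [[0, 0, 0], [0, 0, 0], [0, 0, 0], [0, 0, 0], [0, 0, 0], [0, 0, 0], [0, 0, 0], [0, 0, 0]], "turn": [[0, 0, 0], [0, 0, 0], [0, 0, 0], [0, 0, 0], [0, 0, 0], [0, 0, 0], [0, 0, 0], [0, 0, 0]], "jaw": [0.5, 0.5, 0.55, 0.58, 0.6, 1, 1, 1], "newtons": 10}}

```text
time_s: 7.3
tcp_pos: [0.5349, -0.009, 0.2709]
eef_rot: [179.9, 11.8, -6.9]
contact_force: [0.3, 0.7, 0.8]
gripper_width: 0.0334
```

Run:
```python
from h import *
s=state();print(cpose(),s["contact_force"],s["gripper_width"])
s=snap("side","7");crop(s,"s7c",290,150,125,110,6)
```

```text
(array([ 10.09173462,  -0.51286621, 270.89013053]), np.float64(11.806437884614917)) [0.33496414 0.74810151 0.80436937] 0.03343741089625408
```

View pics/s7c.png

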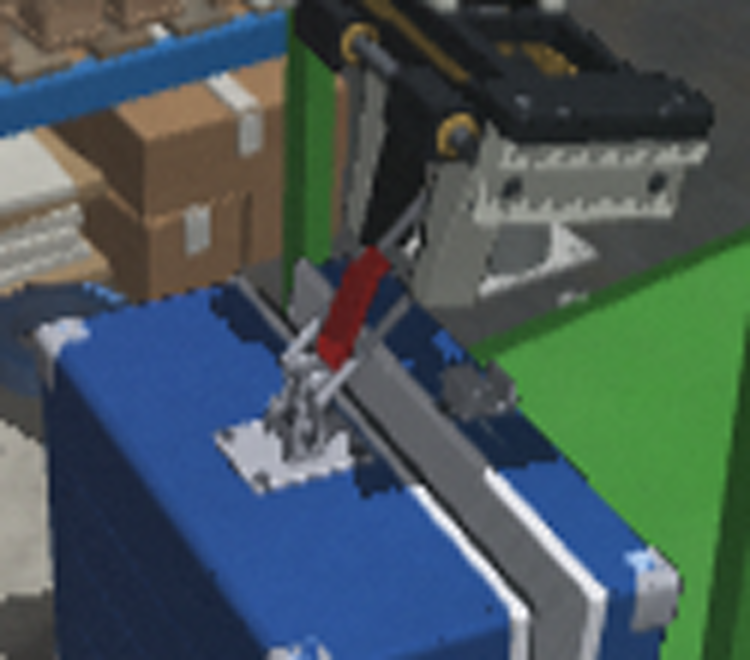

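```bash
cat >> h.py <<'E'
def wp(bx,bz,th,s=60,back=8):
    q,e=ik(bx,bz);P=pin(q);L=P+s*np.array([np.cos(e),np.sin(e)]);t=np.radians(th);zt=np.array([-np.sin(t),-np.cos(t)])
    x=L-back*zt;print("bar",bx,bz,"q %.3f loopdeg %.1f tcp"%(q,np.degrees(e)),x.round(1));return (x[0],0,x[1]),th
E
python3 - <<'E'
from h import *
print(cpose())
plan([wp(24,277,12)]+[wp(-32.9+79.7*np.cos(np.radians(a)),219.5+79.7*np.sin(np.radians(a)),t) for a,t in((38,12),(30,12),(22,13),(14,14),(6,15),(0,16),(-5,16))])
E
```

```text
(array([ 10.08825235,  -0.53995414, 270.90242214]), np.float64(11.806347842487137))
bar 24 277 q 2.191 loopdeg 47.0 tcp [ 12.2 270.4]
bar 29.90445706245574 268.56821958345495 q 2.043 loopdeg 38.0 tcp [ 16.  264.3]
bar 36.12222468161976 259.35 q 2.044 loopdeg 30.0 tcp [ 20.7 257.3]
bar 40.99655320897296 249.3561454952482 q 2.044 loopdeg 22.0 tcp [ 24.5 249.8]
bar 44.43256938419692 238.78117507929352 q 2.045 loopdeg 14.0 tcp [ 27.3 241.8]
bar 46.36339506085138 227.83091852243197 q 2.045 loopdeg 6.0 tcp [ 28.8 233.5]
bar 46.800000000000004 219.5 q 2.045 loopdeg -0.0 tcp [ 29.3 227.2]
bar 46.49671743791212 212.55368730301166 q 2.045 loopdeg -5.0 tcp [ 29.1 222. ]
slide [0.022, -0.005, 0.0] turn [0.001, -0.002, -0.002]
slide [0.05, -0.0, 0.052] turn [0.0, 0.0, 0.0]
slide [0.06, 0.0, 0.058] turn [0.0, 0.0, 0.0]
slide [0.053, -0.0, 0.066] turn [0.0, -0.012, 0.0]
slide [0.045, 0.0, 0.072] turn [-0.0, -0.012, -0.0]
slide [0.035, -0.0, 0.076] turn [0.0, -0.012, -0.0]
slide [0.021, -0.0, 0.06] turn [-0.0, -0.012, 0.0]
slide [0.012, -0.0, 0.051] turn [0.0, 0.0, 0.0]
```

Emit:
{"method": "apply_moves", "body": {"slide": [[0.025, 0, 0.026], [0.025, 0, 0.026], [0.03, 0, 0.029], [0.03, 0, 0.029], [0.027, 0, 0.033], [0.027, 0, 0.033], [0, 0, 0], [0, 0, 0]], "turn": [[0, 0, 0], [0, 0, 0], [0, 0, 0], [0, 0, 0], [0, -0.006, 0], [0, -0.006, 0], [0, 0, 0], [0, 0, 0]], "jaw": [1, 1, 1, 1, 1, 1, 1, 1], "newtons": 15}}

```text
time_s: 8.15
tcp_pos: [0.5473, -0.0107, 0.2497]
eef_rot: [179.8, 12.9, -6.9]
contact_force: [2.8, 3.5, 2.2]
gripper_width: 0.0333
```

Run:
```python
from h import *
s=state();print(cpose(),s["contact_force"],s["gripper_width"])
s=snap("side","8");crop(s,"s8c",290,150,125,110,6);c=snap("wrist","8");crop(c,"w8c",200,100,240,220,3)
```

```text
(array([ 22.63055192,  -0.70199013, 249.71461274]), np.float64(12.890567394269418)) [2.79453574 3.4822404  2.21083085] 0.03325325408689074
```

View pics/s8c.png

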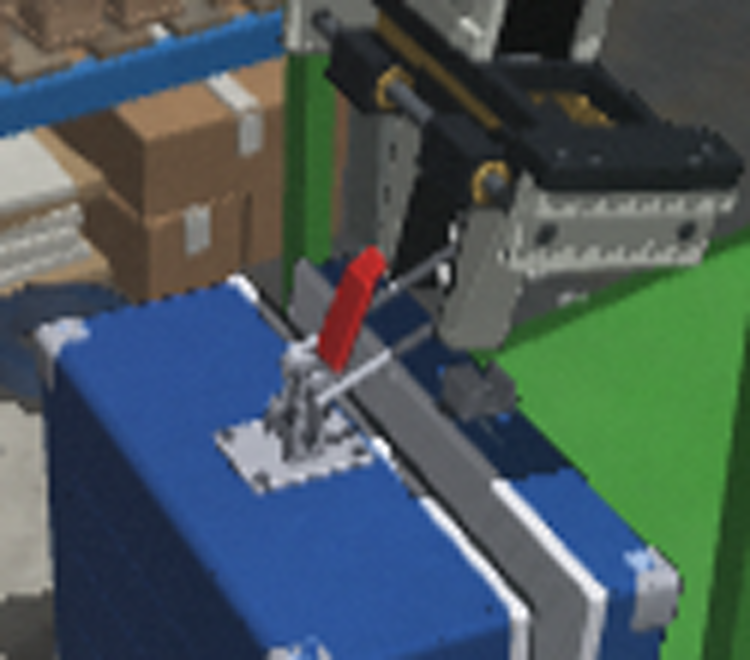

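View pics/w8c.png

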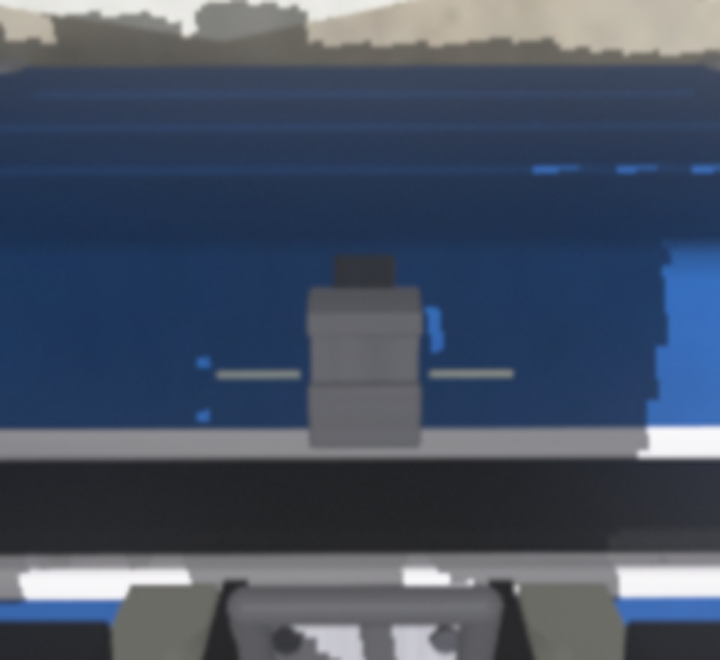

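Run:
```python
from h import *
c=ld("wrist8")
f=lambda x,z:((proj(c,toworld(np.array([x,0,z])/1000))[1]-100+.5)*3)
for M in(35.2,36): print("mark",M,f(M,190))
for d in(0,2,3,4):
  M=35.6
  print(d,[ (n,round(float(f(M+d+x,z)),0)) for n,x,z in[("lipnear",-8.5,204),("lipfar",2.5,204),("guardnear",10.5,203),("guardfar",14.5,203),("gfarbot",14.5,192)]])
plan([wp(44.43,238.8,14),wp(46.4,227.8,15),wp(46.8,219.5,16),wp(46.5,212.5,16)],None)
```

```text
mark 35.2 385.25899867621575
mark 36 381.06074114341607
0 [('lipnear', 471.0), ('lipfar', 412.0), ('guardnear', 363.0), ('guardfar', 340.0), ('gfarbot', 310.0)]
2 [('lipnear', 460.0), ('lipfar', 401.0), ('guardnear', 352.0), ('guardfar', 328.0), ('gfarbot', 298.0)]
3 [('lipnear', 455.0), ('lipfar', 395.0), ('guardnear', 346.0), ('guardfar', 322.0), ('gfarbot', 292.0)]
4 [('lipnear', 450.0), ('lipfar', 389.0), ('guardnear', 340.0), ('guardfar', 316.0), ('gfarbot', 287.0)]
bar 44.43 238.8 q 2.045 loopdeg 14.0 tcp [ 27.2 241.8]
bar 46.4 227.8 q 2.047 loopdeg 6.0 tcp [ 28.9 233.5]
bar 46.8 219.5 q 2.045 loopdeg -0.0 tcp [ 29.3 227.2]
bar 46.5 212.5 q 2.046 loopdeg -5.1 tcp [ 29.1 221.9]
slide [0.065, -0.007, 0.069] turn [0.001, -0.013, -0.002]
slide [0.036, -0.0, 0.077] turn [0.0, -0.012, -0.0]
slide [0.02, 0.0, 0.06] turn [-0.0, -0.012, 0.0]
slide [0.012, -0.0, 0.051] turn [0.0, 0.0, 0.0]
```

Emit:
{"method": "apply_moves", "body": {"slide": [[0.033, 0, 0.035], [0.032, -0.003, 0.034], [0.018, 0, 0.038], [0.018, 0, 0.038], [0.02, 0, 0.06], [0.012, 0, 0.05], [0, 0, 0], [0, 0, 0]], "turn": [[0, -0.006, 0], [0, -0.006, 0], [0, -0.006, 0], [0, -0.006, 0], [0, -0.012, 0], [0, 0, 0], [0, 0, 0], [0, 0, 0]], "jaw": [1, 1, 1, 1, 1, 1, 1, 1]}}

```text
time_s: 9.05
tcp_pos: [0.5538, -0.0114, 0.2222]
eef_rot: [179.8, 15.9, -6.9]
contact_force: [1.8, 3.1, 0.4]
gripper_width: 0.0332
```

Run:
```python
from h import *
s=state();print(cpose(),s["contact_force"],s["gripper_width"])
s=snap("side","9");crop(s,"s9c",290,150,125,110,6);c=snap("wrist","9");crop(c,"w9c",220,150,200,150,4)
f=lambda x,z:((proj(c,toworld(np.array([x,0,z])/1000))[1]-150+.5)*4)
M=35.6
print("mark",f(M,190),"bar",[(x,f(x,212.5)) for x in(44,46.5,49)])
for d in(0,3,4):
  print(d,[ (n,round(float(f(M+d+x,z)),0)) for n,x,z in[("lipnear",-8.5,204),("lipfar",2.5,204),("guardnear",10.5,203),("guardfar",14.5,203),("gfarbot",14.5,192)]])
```

```text
(array([ 29.19237919,  -0.68698639, 222.16943581]), np.float64(15.93032356257952)) [1.79012884 3.10419889 0.37162627] 0.033176814470745435
mark 467.0590465384537 bar [(44, np.float64(536.1645125420741)), (46.5, np.float64(516.2431284110557)), (49, np.float64(495.97629828434833))]
0 [('lipnear', 608.0), ('lipfar', 528.0), ('guardnear', 461.0), ('guardfar', 430.0), ('gfarbot', 370.0)]
3 [('lipnear', 586.0), ('lipfar', 506.0), ('guardnear', 438.0), ('guardfar', 405.0), ('gfarbot', 346.0)]
4 [('lipnear', 579.0), ('lipfar', 498.0), ('guardnear', 430.0), ('guardfar', 397.0), ('gfarbot', 338.0)]
```

View pics/s9c.png

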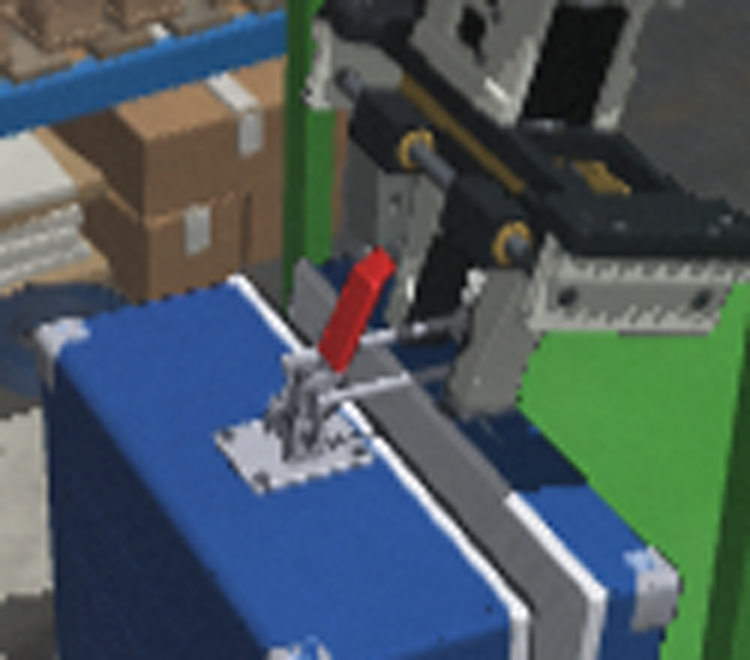

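View pics/w9c.png

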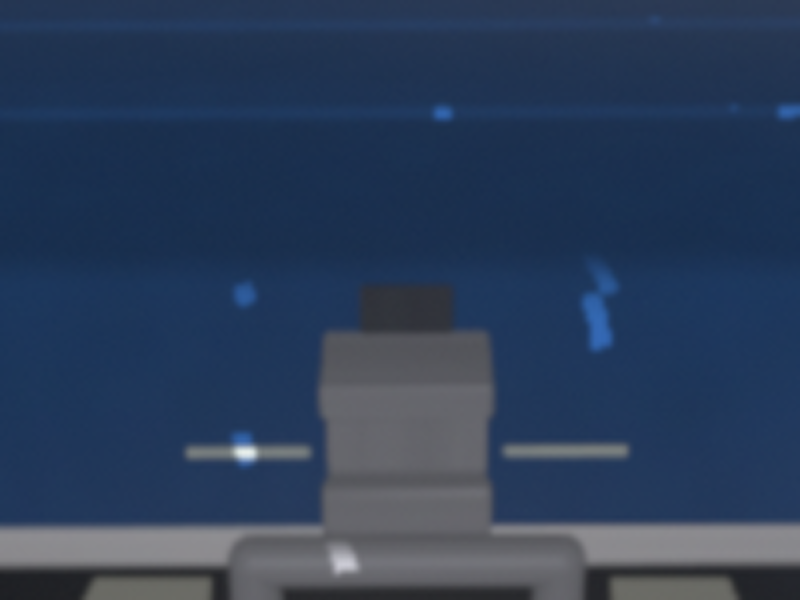

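Run:
```python
from h import *
c=ld("wrist9");R,t=RT(c)
v=150+560/4-.5;u=220+407/4-.5
for Z in(.153,.1575,.162):
    X=R.T@(np.array([(u-c["cx"])/c["fx"]*Z,(v-c["cy"])/c["fy"]*Z,Z])-t);print(Z,tocase(X)*1000)
W=cloud(c);
for vv in(286,288,290,292): print(vv,(tocase(W[vv,310:332:7])*1000).round(1).tolist())
for vv in(258,262,268,275,280): print(vv,(tocase(W[vv,310:332:7])*1000).round(1).tolist())
s=ld("side9");hsv=cv2.cvtColor(s["pixels"],cv2.COLOR_BGR2HSV)
m=((hsv[...,0]<8)|(hsv[...,0]>172))&(hsv[...,1]>150)&(hsv[...,2]>60);m[:,:335]=0;m[:185]=0;m[225:]=0
Q=tocase(cloud(s)[m])*1000;Q=Q[abs(Q[:,1])<15];print(len(Q));xz=Q[:,[0,2]];print(cv2.fitLine(xz.astype(np.float32),cv2.DIST_HUBER,0,.01,.01).ravel(),Q.max(0),Q.min(0))
s=ld("side0");hsv=cv2.cvtColor(s["pixels"],cv2.COLOR_BGR2HSV)
m=((hsv[...,0]<8)|(hsv[...,0]>172))&(hsv[...,1]>150)&(hsv[...,2]>60);m[:,:335]=0;m[:185]=0;m[225:]=0
Q=tocase(cloud(s)[m])*1000;Q=Q[abs(Q[:,1])<15];print(len(Q));xz=Q[:,[0,2]];print(cv2.fitLine(xz.astype(np.float32),cv2.DIST_HUBER,0,.01,.01).ravel(),Q.max(0),Q.min(0))
```

```text
0.153 [ 47.86685253   0.39547982 220.70656179]
0.1575 [ 44.94829821   0.4038022  217.24205815]
0.162 [ 42.0297439    0.41212459 213.77755451]
286 [[47.5, 4.6, 218.2], [49.3, 2.0, 220.4], [47.9, -0.6, 218.7], [48.7, -3.2, 219.7]]
288 [[47.9, 4.6, 219.9], [48.5, 2.0, 220.5], [47.4, -0.6, 219.3], [47.4, -3.3, 219.3]]
290 [[47.3, 4.6, 220.3], [47.4, 2.0, 220.5], [47.6, -0.6, 220.7], [47.2, -3.2, 220.2]]
292 [[46.7, 4.6, 220.8], [46.8, 2.0, 220.8], [46.0, -0.6, 219.9], [46.9, -3.2, 221.0]]
258 [[40.0, 5.4, 189.7], [39.5, 2.3, 189.0], [39.9, -0.8, 189.6], [39.0, -4.0, 188.3]]
262 [[38.4, 5.4, 190.6], [37.7, 2.3, 189.5], [37.9, -0.8, 189.9], [37.7, -4.0, 189.6]]
268 [[34.6, 5.5, 189.9], [35.7, 2.3, 191.4], [35.4, -0.8, 191.1], [35.3, -4.0, 190.9]]
275 [[39.7, 5.2, 201.5], [39.6, 2.2, 201.5], [39.5, -0.7, 201.4], [40.1, -3.7, 202.1]]
280 [[36.9, 5.2, 201.5], [36.9, 2.2, 201.4], [37.4, -0.7, 202.1], [37.0, -3.7, 201.5]]
114
[  0.4498677   0.8930952 -13.973932  246.69873  ] [  0.32361335   6.90766563 266.59928556] [-24.28118233 -10.36980059 225.49753095]
103
[  0.42947096   0.9030807  -15.594098   248.5347    ] [ -2.5373302    6.57123642 267.86015092] [-25.1994443  -11.95781158 229.47761025]
```

Run:
```python
from h import *
plan([((26,-0.3,229.5),6)])
```

```text
slide [-0.049, -0.003, -0.058] turn [0.002, 0.115, -0.002]
```

Emit:
{"method": "apply_moves", "body": {"slide": [[0, 0, 0], [0, 0, 0], [0, 0, 0], [0, 0, 0]], "turn": [[0, 0, 0], [0, 0, 0], [0, 0, 0], [0, 0, 0]], "jaw": [0.45, 0.45, 0.45, 0.45]}}

```text
time_s: 9.55
tcp_pos: [0.5533, -0.0117, 0.2225]
eef_rot: [179.8, 16.0, -6.9]
contact_force: [0.4, 0.1, 0.5]
gripper_width: 0.0478
```

Emit:
{"method": "apply_moves", "body": {"slide": [[-0.025, -0.004, -0.03], [-0.025, -0.004, -0.03], [0, 0, 0], [0, 0, 0], [0, 0, 0], [0, 0, 0]], "turn": [[0.002, 0.058, -0.002], [0, 0.058, 0], [0, 0, 0], [0, 0, 0], [0, 0, 0], [0, 0, 0]], "jaw": [0.45, 0.45, 0.45, 1, 1, 1], "newtons": 15}}

```text
time_s: 10.15
tcp_pos: [0.5506, -0.0106, 0.2289]
eef_rot: [180.0, 6.1, -6.8]
contact_force: [-0.5, -1.0, 0.5]
gripper_width: 0.0332
```

Run:
```python
from h import *
s=state();print(cpose(),s["contact_force"],s["gripper_width"])
c=snap("wrist","10");crop(c,"w10c",220,150,200,150,4)
W=cloud(c)
for vv in range(250,300,3): print(vv,(tocase(np.nanmedian(W[vv,314:328],0))*1000).round(1).tolist())
```

```text
(array([ 2.58620151e+01, -2.18922444e-01,  2.28935740e+02]), np.float64(6.063842054535894)) [-0.46819018 -0.9963509   0.51283748] 0.033157195993410375
250 [41.6, 1.3, 189.2]
253 [40.1, 1.4, 189.3]
256 [38.7, 1.4, 189.3]
259 [37.2, 1.3, 189.6]
262 [41.0, 1.3, 200.5]
265 [48.1, 1.2, 217.6]
268 [47.9, 1.2, 219.6]
271 [47.1, 0.8, 220.3]
274 [45.9, 1.2, 220.9]
277 [44.1, 1.2, 220.0]
280 [32.6, 1.3, 201.7]
283 [31.4, 1.3, 202.3]
286 [22.2, 1.4, 188.7]
289 [20.3, 1.4, 188.3]
292 [2.5, 1.5, 161.5]
295 [2.4, 1.5, 164.3]
298 [2.5, 1.5, 167.6]
```

View pics/w10c.png

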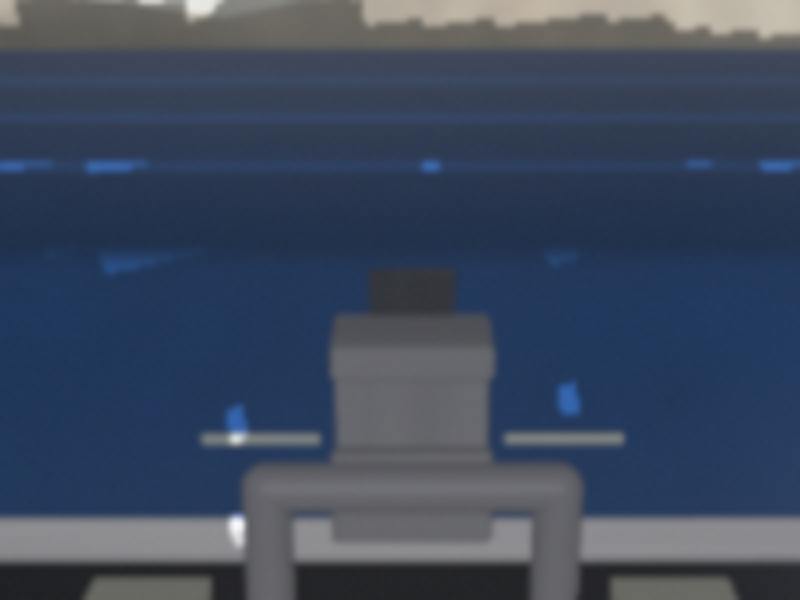

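Run:
```python
from h import *
for tag,rows in(("9",dict(mark=(452,190),lipfar=(486,204),gnear=(416,203),gfar=(384,203))),("10",dict(mark=(438,190),lipnear=(541,204),lipfar=(450,204),gnear=(377,203),gfar=(346,203)))):
    c=ld("wrist"+tag);g=np.gradient(cv2.cvtColor(c["pixels"],cv2.COLOR_BGR2GRAY)[230:300,312:330].astype(float).mean(1))
    R,t=RT(c);print("cam",tocase(-R.T@t)*1000)
    for n,(v,z) in rows.items():
        print(tag,n,[(zz,(tocase(ray(c,320,150+v/4-.5,zz/1000))*1000)[0].round(1)) for zz in(z,z-2.4)])
    vb={"9":561,"10":484}[tag]
    print("bar",[(zz,(tocase(ray(c,320,150+vb/4-.5,zz/1000))*1000)[0].round(1)) for zz in(216,218,220,222)])
c=ld("wrist10")
for u in(330,340): print((tocase(ray(c,u,259,.19))*1000))
```

```text
cam [1.47097699e+02 1.12518721e-01 3.38499685e+02]
9 mark [(190, np.float64(37.7)), (187.6, np.float64(35.9))]
9 lipfar [(204, np.float64(43.7)), (201.6, np.float64(41.8))]
9 gnear [(203, np.float64(51.8)), (200.6, np.float64(50.1))]
9 gfar [(203, np.float64(55.7)), (200.6, np.float64(54.0))]
bar [(216, np.float64(43.8)), (218, np.float64(45.5)), (220, np.float64(47.2)), (222, np.float64(48.8))]
cam [122.19255399   0.51044672 363.59112099]
10 mark [(190, np.float64(37.4)), (187.6, np.float64(36.2))]
10 lipnear [(204, np.float64(31.5)), (201.6, np.float64(30.2))]
10 lipfar [(204, np.float64(42.8)), (201.6, np.float64(41.6))]
10 gnear [(203, np.float64(51.0)), (200.6, np.float64(49.9))]
10 gfar [(203, np.float64(54.6)), (200.6, np.float64(53.6))]
bar [(216, np.float64(44.9)), (218, np.float64(46.0)), (220, np.float64(47.0)), (222, np.float64(48.1))]
[ 37.38758814  -3.10169075 190.        ]
[ 37.38705589  -7.79504594 190.        ]
```

```bash
cat >> h.py <<'E'
def fit(bx,bz,th,tx,tz):
    q,e=ik(bx,bz);P=pin(q);u=np.array([np.cos(e),np.sin(e)]);t=np.radians(th);zt=np.array([-np.sin(t),-np.cos(t)])
    A=np.stack([u,-zt],1);return np.linalg.solve(A,np.array([tx,tz])-P)
E
python3 - <<'E'
from h import *
(p,th)=cpose();s,b=fit(45.4,219.6,th,p[0],p[2]);print(s,b)
plan([wp(45.4,z,t,s,b) for z,t in((219.6,6.06),(214,10),(210,13),(206,16),(202,18),(198,19.5),(194.5,21))])
E
```

```text
59.188711967269334 9.22880680096333
bar 45.4 219.6 q 1.966 loopdeg -0.1 tcp [ 25.9 228.8]
bar 45.4 214 q 1.977 loopdeg -4.1 tcp [ 26.5 224.6]
bar 45.4 210 q 1.999 loopdeg -7.0 tcp [ 27.1 221.5]
bar 45.4 206 q 2.032 loopdeg -9.8 tcp [ 27.7 218.4]
bar 45.4 202 q 2.075 loopdeg -12.6 tcp [ 28.2 215.3]
bar 45.4 198 q 2.129 loopdeg -15.4 tcp [ 28.7 212.1]
bar 45.4 194.5 q 2.184 loopdeg -17.7 tcp [ 29.2 209.4]
slide [-0.0, -0.002, -0.0] turn [0.0, 0.0, -0.0]
slide [0.011, 0.0, 0.042] turn [0.0, -0.046, -0.0]
slide [0.011, 0.0, 0.029] turn [0.0, -0.035, 0.0]
slide [0.013, -0.0, 0.029] turn [-0.0, -0.035, -0.0]
slide [0.013, -0.0, 0.029] turn [-0.0, -0.023, -0.0]
slide [0.014, 0.0, 0.028] turn [0.0, -0.017, -0.0]
slide [0.014, 0.0, 0.025] turn [-0.0, -0.017, -0.0]
```

Emit:
{"method": "apply_moves", "body": {"slide": [[0.006, 0, 0.021], [0.005, 0, 0.021], [0.011, 0, 0.029], [0.013, 0, 0.029], [0, 0, 0], [0, 0, 0]], "turn": [[0, -0.023, 0], [0, -0.023, 0], [0, -0.035, 0], [0, -0.035, 0], [0, 0, 0], [0, 0, 0]], "jaw": [1, 1, 1, 1, 1, 1]}}

```text
time_s: 10.8
tcp_pos: [0.5524, -0.0108, 0.2181]
eef_rot: [180.0, 16.0, -6.8]
contact_force: [1.0, -2.1, 0.1]
gripper_width: 0.0333
```

Run:
```python
from h import *
s=state();print(cpose(),s["contact_force"],s["gripper_width"])
c=snap("wrist","11");crop(c,"w11c",220,150,200,150,4)
s=snap("side","11");crop(s,"s11c",290,150,125,110,6)
```

```text
(array([ 2.77471744e+01, -2.05363447e-01,  2.18077827e+02]), np.float64(15.953272798399183)) [ 1.01430025 -2.12217168  0.0933869 ] 0.03332439153087293
```

View pics/w11c.png

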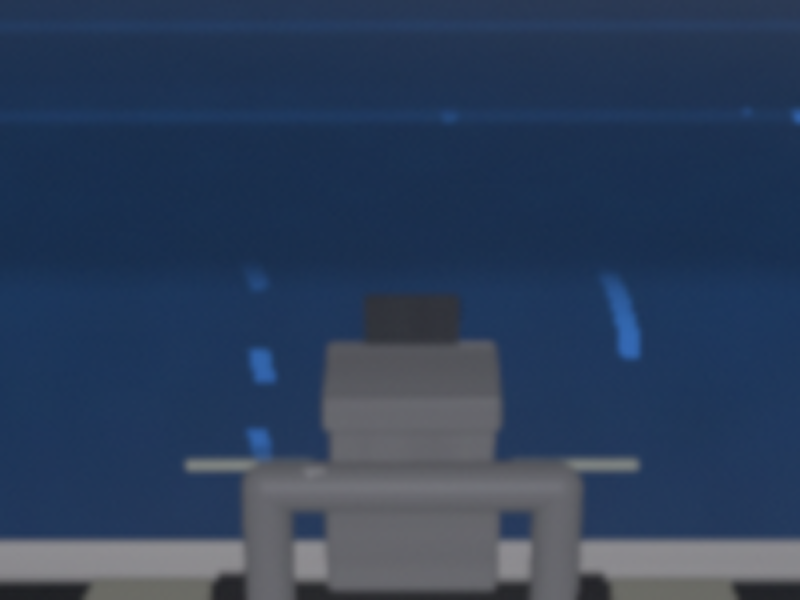

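View pics/s11c.png

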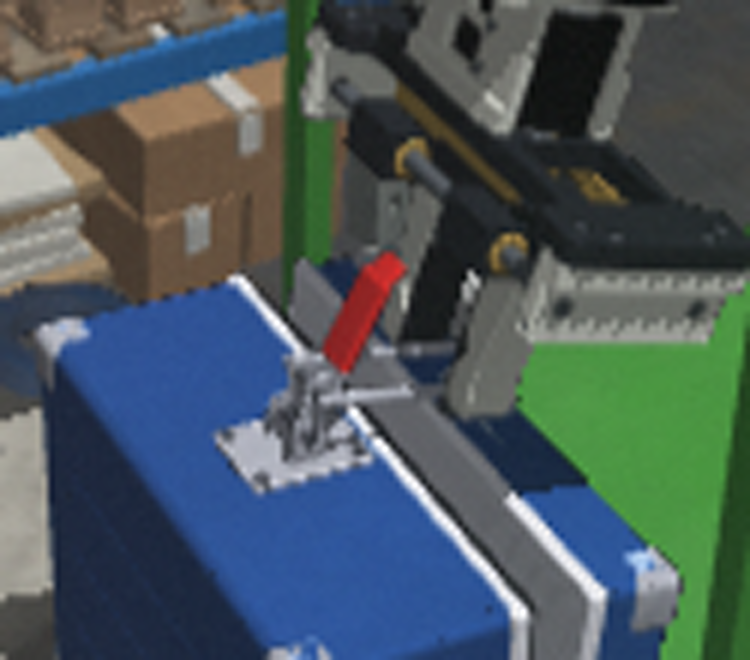

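Run:
```python
from h import *
c=ld("wrist11")
for n,(v,z) in dict(mark=(465,190),lipnear=(591,204),gnear=(430,203),gfar=(396,203)).items(): print(n,(tocase(ray(c,320,150+v/4-.5,z/1000))*1000)[0].round(1))
for zz in(202,204,206,208,210): print(zz,(tocase(ray(c,320,150+487/4-.5,zz/1000))*1000)[0].round(1))
W=cloud(c)
for vv in range(254,284,2): print(vv,(tocase(np.nanmedian(W[vv,314:328],0))*1000).round(1).tolist(), (tocase(np.nanmedian(W[vv,289:292],0))*1000).round(1).tolist())
```

```text
mark 37.7
lipnear 31.8
gnear 51.7
gfar 55.8
202 43.9
204 45.5
206 47.0
208 48.6
210 50.1
254 [50.7, 1.3, 199.5] [42.1, 14.6, 187.2]
256 [49.6, 1.2, 199.2] [40.8, 14.7, 186.9]
258 [41.1, 1.3, 189.0] [40.5, 14.9, 188.2]
260 [40.2, 1.3, 189.1] [38.4, 14.5, 186.6]
262 [39.2, 1.3, 189.4] [37.3, 14.9, 186.6]
264 [38.4, 1.3, 189.6] [36.7, 14.9, 187.3]
266 [48.1, 1.3, 204.2] [48.7, 13.2, 204.8]
268 [47.7, 1.2, 205.0] [48.5, 13.1, 205.8]
270 [47.6, 1.3, 205.8] [47.0, 13.4, 205.1]
272 [46.7, 1.2, 205.9] [46.6, 13.2, 205.9]
274 [45.9, 1.2, 206.3] [45.5, 13.2, 205.7]
276 [44.9, 1.2, 206.3] [44.5, 13.3, 205.8]
278 [40.1, 1.3, 201.4] [44.0, 13.3, 206.5]
280 [38.9, 0.8, 201.4] [42.9, 13.4, 206.4]
282 [37.8, 1.2, 201.4] [42.1, 13.3, 206.7]
```

Emit:
{"method": "apply_moves", "body": {"slide": [[0.006, 0, 0.014], [0.007, 0, 0.015], [0.007, 0, 0.014], [0.007, 0, 0.014], [0, 0, 0]], "turn": [[0, -0.011, 0], [0, -0.012, 0], [0, -0.009, 0], [0, -0.008, 0], [0, 0, 0]], "jaw": [1, 1, 1, 1, 1]}}

```text
time_s: 11.4
tcp_pos: [0.5525, -0.0106, 0.2122]
eef_rot: [-180.0, 19.5, -6.7]
contact_force: [-2.2, -2.5, 1.6]
gripper_width: 0.033
```

Run:
```python
from h import *
s=state();print(cpose(),s["contact_force"],s["gripper_width"])
c=snap("wrist","12");crop(c,"w12c",220,150,200,150,4)
```

```text
(array([ 2.78011390e+01, -7.65414880e-02,  2.12157179e+02]), np.float64(19.52767034752943)) [-2.22706523 -2.53035959  1.61591575] 0.03298573901680588
```

View pics/w12c.png

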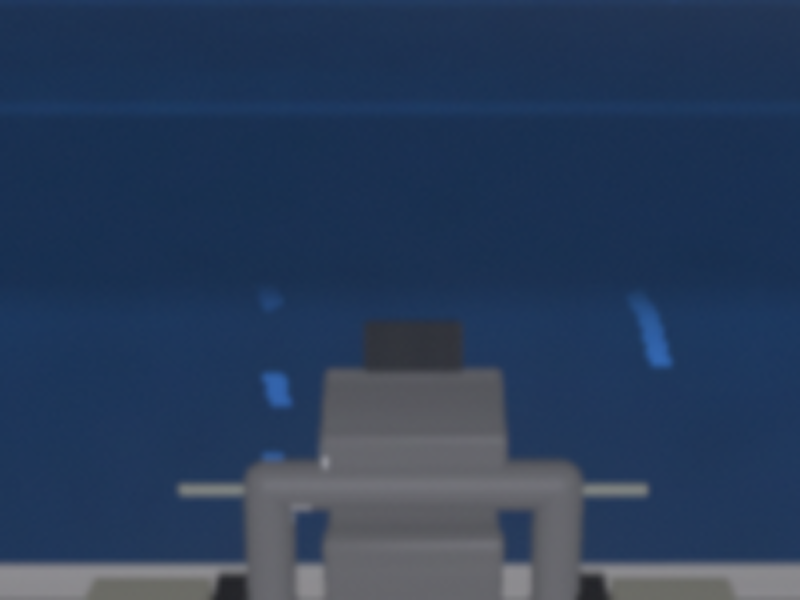

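Run:
```python
from h import *
c=ld("wrist12")
f=lambda v,z:(tocase(ray(c,320,150+v/4-.5,z/1000))*1000)[0].round(1)
print("mark",f(489,190),"gfar",f(435,203),"lipfar",f(538,204))
for zz in(196,198,200,202,204,206): print(zz,f(485,zz))
W=cloud(c)
for vv in range(254,298,2): print(vv,(tocase(np.nanmedian(W[vv,314:328],0))*1000).round(1).tolist(), (tocase(np.nanmedian(W[vv,289:292],0))*1000).round(1).tolist())
```

```text
mark 38.2 gfar 56.3 lipfar 44.3
196 44.0
198 45.8
200 47.5
202 49.3
204 51.0
206 52.8
254 [52.6, 1.3, 196.0] [45.5, 14.3, 187.2]
256 [52.8, 1.4, 197.5] [44.0, 13.9, 186.6]
258 [53.0, 1.4, 198.9] [43.5, 14.2, 187.3]
260 [52.3, 1.4, 199.2] [41.9, 14.3, 186.7]
262 [51.2, 1.3, 199.2] [40.9, 14.3, 186.9]
264 [50.4, 1.3, 199.4] [46.6, 13.5, 194.8]
266 [49.5, 1.3, 199.5] [46.6, 13.5, 196.1]
268 [46.7, 1.3, 197.4] [46.6, 13.4, 197.4]
270 [46.4, 1.3, 198.2] [46.3, 13.4, 198.1]
272 [45.5, 1.4, 198.5] [45.5, 13.3, 198.5]
274 [44.8, 1.4, 198.9] [44.4, 13.4, 198.3]
276 [43.4, 1.4, 198.4] [44.3, 13.3, 199.4]
278 [35.0, 1.4, 190.4] [42.1, 13.5, 198.2]
280 [35.3, 1.4, 192.0] [41.7, 13.3, 198.9]
282 [40.9, 1.3, 199.1] [41.7, 13.4, 200.1]
284 [40.9, 1.4, 200.4] [40.4, 13.4, 199.8]
286 [40.5, 1.3, 201.1] [38.9, 13.4, 199.4]
288 [39.8, 1.3, 201.4] [38.0, 13.6, 199.6]
290 [38.6, 1.4, 201.3] [37.3, 13.6, 200.1]
292 [37.4, 1.3, 201.3] [37.1, 13.6, 201.0]
294 [36.5, 1.4, 201.6] [36.0, 13.7, 201.1]
296 [35.5, 1.3, 201.7] [35.2, 13.8, 201.3]
```

Emit:
{"method": "apply_moves", "body": {"slide": [[0.012, 0, 0.008], [0.006, 0, 0.01], [0, 0, 0.008], [0, 0, 0]], "turn": [[0, -0.006, 0], [0, -0.006, 0], [0, -0.005, 0], [0, 0, 0]], "jaw": [1, 1, 1, 1]}}

```text
time_s: 11.85
tcp_pos: [0.5539, -0.0108, 0.2094]
eef_rot: [-180.0, 20.9, -6.7]
contact_force: [-1.2, -5.2, 2.1]
gripper_width: 0.0329
```

Run:
```python
from h import *
s=state();print(cpose(),s["contact_force"],s["gripper_width"])
c=snap("wrist","13");crop(c,"w13c",220,150,200,150,4)
W=cloud(c)
for vv in range(258,290,2): print(vv,(tocase(np.nanmedian(W[vv,314:328],0))*1000).round(1).tolist(), (tocase(np.nanmedian(W[vv,289:292],0))*1000).round(1).tolist())
```

```text
(array([ 2.92193115e+01, -2.93150848e-02,  2.09397196e+02]), np.float64(20.87026034104706)) [-1.23651452 -5.18526262  2.05263679] 0.03294709266155835
258 [52.3, 1.5, 193.5] [46.8, 14.0, 187.0]
260 [52.4, 1.4, 194.8] [45.6, 14.0, 186.9]
262 [52.6, 1.4, 196.2] [44.2, 14.0, 186.5]
264 [52.7, 1.4, 197.5] [47.3, 13.6, 191.3]
266 [52.8, 1.4, 198.6] [48.3, 13.5, 193.6]
268 [52.2, 1.1, 199.0] [47.6, 13.6, 194.0]
270 [51.4, 1.4, 199.4] [47.0, 13.5, 194.5]
272 [50.4, 1.4, 199.4] [46.3, 13.5, 195.0]
274 [49.5, 1.5, 199.5] [45.4, 13.6, 195.2]
276 [44.4, 1.5, 195.2] [44.4, 13.5, 195.2]
278 [37.9, 1.5, 189.5] [43.5, 13.7, 195.4]
280 [36.8, 1.5, 189.5] [42.8, 13.6, 195.7]
282 [35.8, 1.5, 189.6] [41.7, 13.7, 195.9]
284 [35.2, 1.5, 190.2] [41.6, 13.6, 196.9]
286 [35.1, 1.5, 191.3] [40.5, 13.7, 196.9]
288 [35.2, 1.6, 192.6] [39.8, 13.7, 197.3]
```

View pics/w13c.png

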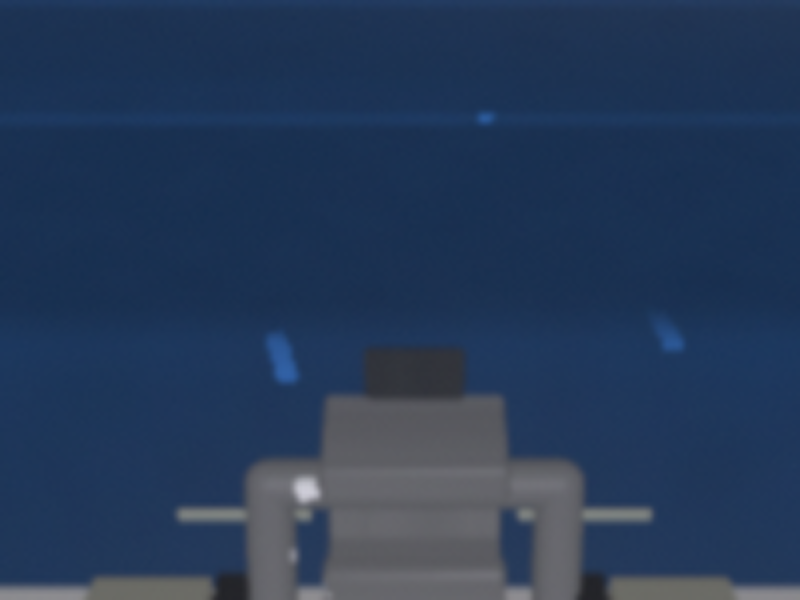

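Run:
```python
from h import *
(p,th)=cpose();s,b=fit(45.4,195.2,th,p[0],p[2]);print(s,b)
s,b=60,9.5
plan([wp(45.4,195.3,20.9,s,b),wp(43,195.2,20.9,s,b),wp(41,195,20.9,s,b),wp(39,195,20.9,s,b),wp(38,195,21,s,b)])
```

```text
59.47481319279836 8.884700493007784
bar 45.4 195.3 q 2.171 loopdeg -17.2 tcp [ 30. 210.]
bar 43 195.2 q 2.045 loopdeg -17.8 tcp [ 27.6 210.1]
bar 41 195 q 1.942 loopdeg -18.2 tcp [ 25.7 210. ]
bar 39 195 q 1.833 loopdeg -18.3 tcp [ 23.7 210.1]
bar 38 195 q 1.777 loopdeg -18.3 tcp [ 22.7 210. ]
slide [0.005, 0.0, -0.007] turn [-0.0, -0.001, 0.0]
slide [-0.022, -0.0, 0.008] turn [0.0, 0.0, 0.0]
slide [-0.018, -0.0, 0.008] turn [0.0, 0.0, 0.0]
slide [-0.019, 0.0, 0.007] turn [0.0, 0.0, 0.0]
slide [-0.009, -0.0, 0.004] turn [0.0, -0.001, -0.0]
```

Emit:
{"method": "apply_moves", "body": {"slide": [[-0.011, 0, 0.004], [-0.011, 0, 0.004], [-0.01, 0, 0.004], [-0.01, 0, 0.004], [0, 0, 0]], "turn": [[0, 0, 0], [0, 0, 0], [0, 0, 0], [0, 0, 0], [0, 0, 0]], "jaw": [1, 1, 1, 1, 1]}}

```text
time_s: 12.4
tcp_pos: [0.5508, -0.0103, 0.2101]
eef_rot: [-179.9, 20.6, -6.7]
contact_force: [2.7, -6.4, -0.1]
gripper_width: 0.0331
```

Emit:
{"method": "apply_moves", "body": {"slide": [[-0.01, 0, 0.004], [-0.005, 0, 0.002], [0, 0, 0]], "turn": [[0, 0, 0], [0, 0, 0], [0, 0, 0]], "jaw": [1, 1, 1]}}

```text
time_s: 12.7
tcp_pos: [0.5491, -0.0101, 0.2101]
eef_rot: [-179.9, 20.6, -6.7]
contact_force: [2.2, -5.2, 1.6]
gripper_width: 0.0334
```

Run:
```python
from h import *
s=state();print(cpose(),s["contact_force"],s["gripper_width"])
c=snap("wrist","14");crop(c,"w14c",220,150,200,150,4)
W=cloud(c)
for vv in range(258,290,2): print(vv,(tocase(np.nanmedian(W[vv,314:328],0))*1000).round(1).tolist(), (tocase(np.nanmedian(W[vv,289:292],0))*1000).round(1).tolist())
```

```text
(array([2.44051076e+01, 6.42554403e-02, 2.10059612e+02]), np.float64(20.62204345581776)) [ 2.20686181 -5.23429577  1.63130634] 0.03341726219726019
258 [51.8, 1.5, 199.1] [41.4, 14.1, 186.9]
260 [51.0, 1.5, 199.4] [40.4, 14.2, 187.1]
262 [50.0, 1.5, 199.3] [39.9, 14.2, 187.8]
264 [43.2, 1.6, 192.9] [42.8, 13.6, 192.3]
266 [43.3, 1.5, 194.1] [43.2, 13.6, 193.9]
268 [42.9, 1.5, 194.7] [42.9, 13.6, 194.9]
270 [42.4, 1.6, 195.4] [42.1, 13.6, 195.1]
272 [41.4, 1.5, 195.5] [41.9, 13.5, 196.0]
274 [40.6, 1.5, 195.7] [40.3, 13.7, 195.6]
276 [34.9, 1.6, 190.9] [39.4, 13.7, 195.7]
278 [35.2, 1.6, 192.4] [39.1, 13.5, 196.4]
280 [41.0, 1.5, 199.5] [38.0, 13.6, 196.5]
282 [40.8, 1.5, 200.6] [37.1, 13.7, 196.7]
284 [40.7, 1.1, 201.4] [37.1, 13.7, 197.8]
286 [39.2, 1.5, 201.1] [36.0, 13.6, 197.8]
288 [38.6, 1.6, 201.6] [35.2, 13.7, 198.2]
```

View pics/w14c.png

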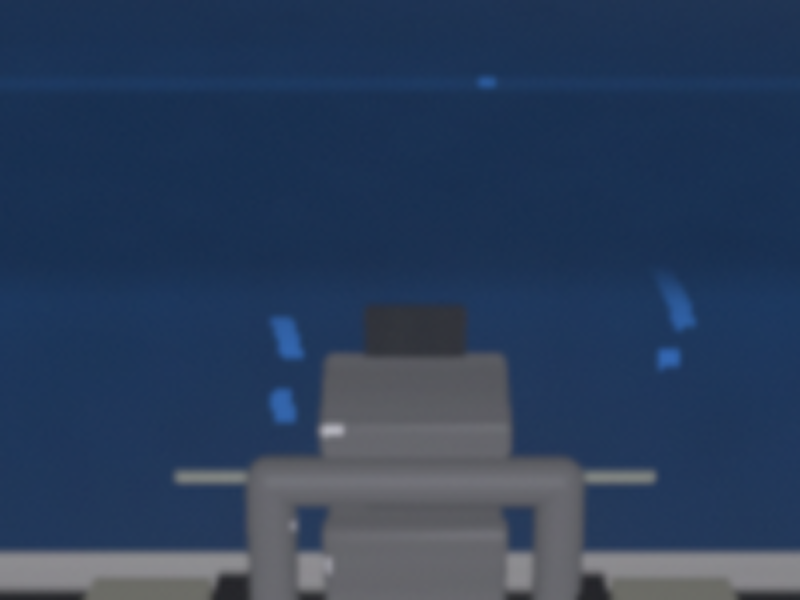

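Emit:
{"method": "apply_moves", "body": {"slide": [[-0.01, 0, 0.004], [-0.005, 0, 0.002], [0, 0, 0]], "turn": [[0, 0, 0], [0, 0, 0], [0, 0, 0]], "jaw": [1, 1, 1]}}

```text
time_s: 13.05
tcp_pos: [0.5474, -0.0099, 0.2099]
eef_rot: [-179.9, 20.6, -6.7]
contact_force: [2.4, -4.9, 1.2]
gripper_width: 0.033
```

Emit:
{"method": "apply_moves", "body": {"slide": [[-0.005, 0, 0.002], [-0.005, 0, 0.002], [0, 0, 0]], "turn": [[0, 0, 0], [0, 0, 0], [0, 0, 0]], "jaw": [1, 1, 1]}}

```text
time_s: 13.35
tcp_pos: [0.5464, -0.0098, 0.21]
eef_rot: [-179.9, 20.6, -6.7]
contact_force: [2.8, -6.1, 0.6]
gripper_width: 0.0331
```

Emit:
{"method": "apply_moves", "body": {"slide": [[-0.005, 0, 0.002], [-0.005, 0, 0.002], [0, 0, 0]], "turn": [[0, 0, 0], [0, 0, 0], [0, 0, 0]], "jaw": [1, 1, 1]}}

```text
time_s: 13.65
tcp_pos: [0.5457, -0.0097, 0.21]
eef_rot: [-179.9, 20.6, -6.7]
contact_force: [3.7, -5.8, 0.4]
gripper_width: 0.0334
```

Run:
```python
from h import *
s=state();print(cpose(),s["contact_force"],s["gripper_width"])
c=snap("wrist","15");crop(c,"w15c",220,150,200,150,4)
W=cloud(c)
for vv in range(250,290,2): print(vv,(tocase(np.nanmedian(W[vv,314:328],0))*1000).round(1).tolist(), (tocase(np.nanmedian(W[vv,289:292],0))*1000).round(1).tolist())
```

```text
(array([2.09276143e+01, 9.49064016e-02, 2.10022484e+02]), np.float64(20.584519933773137)) [ 3.69876608 -5.84961665  0.41205438] 0.03339839359777483
250 [52.3, 1.4, 199.2] [42.0, 13.7, 186.7]
252 [51.5, 1.5, 199.4] [41.4, 13.9, 187.3]
254 [50.4, 1.5, 199.4] [40.7, 14.2, 187.8]
256 [49.7, 1.4, 199.7] [39.3, 13.9, 187.3]
258 [39.8, 1.6, 189.1] [38.3, 14.1, 187.4]
260 [39.1, 1.5, 189.5] [37.4, 14.3, 187.6]
262 [38.3, 1.5, 189.8] [36.6, 14.1, 187.9]
264 [39.6, 1.6, 192.6] [40.1, 13.7, 193.1]
266 [39.7, 1.5, 193.9] [39.6, 13.7, 193.8]
268 [39.2, 1.5, 194.5] [39.3, 13.6, 194.6]
270 [38.8, 1.6, 195.4] [38.6, 13.6, 195.0]
272 [38.2, 1.6, 195.7] [37.7, 13.5, 195.2]
274 [40.6, 1.5, 199.4] [37.0, 13.4, 195.5]
276 [40.9, 1.1, 200.9] [36.5, 13.8, 196.3]
278 [40.0, 1.5, 201.1] [35.1, 13.7, 195.9]
280 [39.0, 1.5, 201.0] [35.1, 13.6, 197.1]
282 [38.5, 1.5, 201.8] [33.6, 13.7, 196.6]
284 [37.2, 1.5, 201.5] [33.1, 13.8, 197.3]
286 [36.2, 1.5, 201.5] [32.6, 13.7, 197.9]
288 [35.0, 1.6, 201.6] [31.2, 13.4, 197.6]
```

View pics/w15c.png

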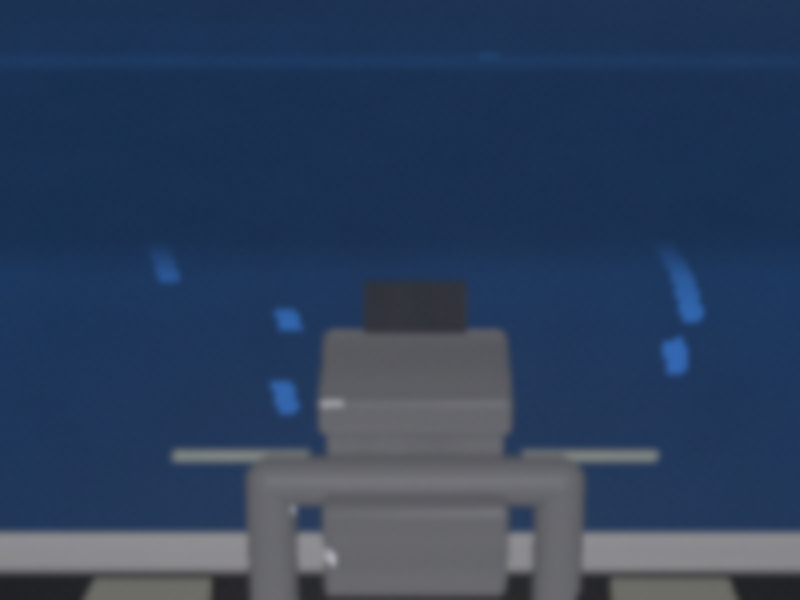

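Emit:
{"method": "apply_moves", "body": {"slide": [[-0.005, 0, 0.002], [-0.005, 0, 0.002], [0, 0, 0]], "turn": [[0, 0, 0], [0, 0, 0], [0, 0, 0]], "jaw": [1, 1, 1]}}

```text
time_s: 14.0
tcp_pos: [0.5451, -0.0096, 0.2101]
eef_rot: [-179.9, 20.5, -6.7]
contact_force: [5.9, -7.0, -0.3]
gripper_width: 0.033
```

Emit:
{"method": "apply_moves", "body": {"slide": [[-0.005, 0, 0.002], [-0.005, 0, 0.002], [0, 0, 0]], "turn": [[0, 0, 0], [0, 0, 0], [0, 0, 0]], "jaw": [1, 1, 1]}}

```text
time_s: 14.3
tcp_pos: [0.5446, -0.0096, 0.2101]
eef_rot: [-179.9, 20.5, -6.7]
contact_force: [6.2, -5.9, 0.5]
gripper_width: 0.0331
```

Emit:
{"method": "apply_moves", "body": {"slide": [[0, 0, 0], [0, 0, 0], [0, 0, 0], [0, 0, 0]], "turn": [[0, 0, 0], [0, 0, 0], [0, 0, 0], [0, 0, 0]], "jaw": [0.45, 0.45, 0.45, 0.45]}}

```text
time_s: 14.7
tcp_pos: [0.5418, -0.0087, 0.2094]
eef_rot: [-179.9, 20.8, -6.7]
contact_force: [0.0, 0.9, -0.7]
gripper_width: 0.048
```

Run:
```python
from h import *
s=state();print(cpose(),s["contact_force"],s["gripper_width"])
c=snap("wrist","16");crop(c,"w16c",220,150,200,150,4)
W=cloud(c)
for vv in range(256,284,2): print(vv,(tocase(np.nanmedian(W[vv,314:328],0))*1000).round(1).tolist(), (tocase(np.nanmedian(W[vv,289:292],0))*1000).round(1).tolist())
s=snap("side","16");crop(s,"s16c",290,150,125,110,6)
```

```text
(array([ 16.9127146 ,   0.60861675, 209.3990674 ]), np.float64(20.83900678508895)) [ 0.0441402   0.85114993 -0.74735961] 0.04801496381653897
256 [37.4, 2.1, 189.3] [36.1, 14.5, 187.6]
258 [39.0, 2.1, 192.3] [38.8, 13.9, 192.2]
260 [39.3, 2.0, 193.8] [39.2, 14.0, 193.8]
262 [38.9, 2.1, 194.6] [38.9, 14.1, 194.7]
264 [38.3, 2.0, 194.9] [38.8, 13.8, 195.5]
266 [37.7, 2.0, 195.5] [37.7, 14.0, 195.6]
268 [39.9, 2.0, 199.1] [37.3, 13.8, 196.2]
270 [39.8, 2.0, 200.2] [35.7, 14.0, 195.7]
272 [39.7, 2.0, 201.1] [35.1, 14.1, 196.1]
274 [39.0, 2.0, 201.4] [34.5, 13.9, 196.6]
276 [38.1, 2.0, 201.6] [33.6, 14.0, 196.8]
278 [37.1, 2.1, 201.8] [33.5, 14.0, 197.8]
280 [36.1, 2.1, 201.6] [32.2, 14.0, 197.7]
282 [35.2, 2.0, 201.9] [31.6, 14.0, 198.2]
```

View pics/s16c.png

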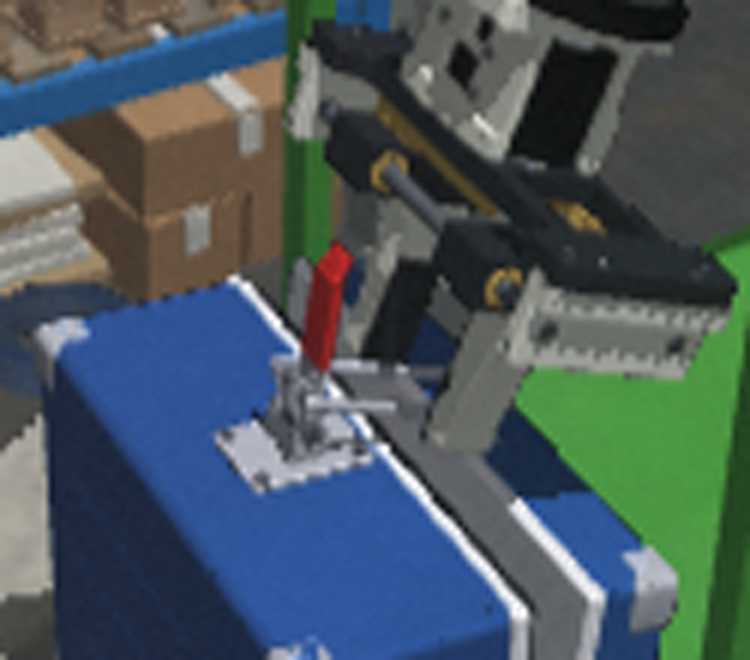

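View pics/w16c.png

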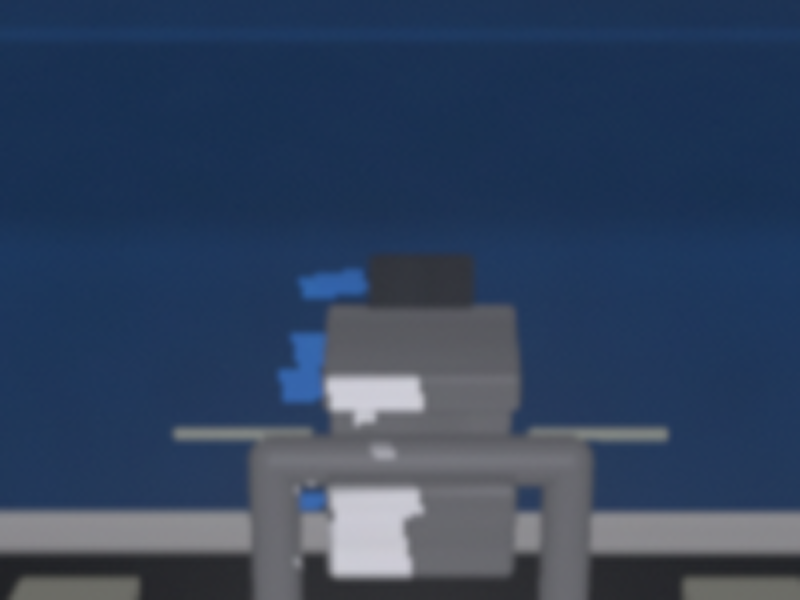

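Emit:
{"method": "apply_moves", "body": {"slide": [[0, 0, -0.1], [0, 0, -0.2], [0, 0, -0.25], [0, 0, -0.05], [0, 0, 0], [0, 0, 0], [0, 0, 0], [0, 0, 0]], "turn": [[0, 0, 0], [0, 0, 0], [0, 0, 0], [0, 0, 0], [0, 0, 0], [0, 0, 0], [0, 0, 0], [0, 0, 0]], "jaw": [0.45, 0.4, 0.4, 1, 1, 1, 1, 1]}}

```text
time_s: 15.6
tcp_pos: [0.5626, -0.0117, 0.265]
eef_rot: [-180.0, 20.9, -6.7]
contact_force: [-0.1, 0.7, 0.1]
gripper_width: 0.0181
```

```bash
cat >> h.py <<'E'
def push(q,r,th,gap):
    d=np.array([-np.cos(q),np.sin(q)]);n=np.array([np.sin(q),np.cos(q)]);C=PIV+r*d+(7+gap)*n
    t=np.radians(th);tx=np.array([np.cos(t),-np.sin(t)]);zt=np.array([-np.sin(t),-np.cos(t)])
    x=C+9.5*tx-14*zt;return (x[0],0,x[1]),th
E
python3 - <<'E'
from h import *
s=state();print(cpose(),s["contact_force"],s["gripper_width"])
c=snap("wrist","17")
s=snap("side","17");crop(s,"s17c",290,150,125,110,6)
hsv=cv2.cvtColor(s["pixels"],cv2.COLOR_BGR2HSV)
m=((hsv[...,0]<8)|(hsv[...,0]>172))&(hsv[...,1]>150)&(hsv[...,2]>60);m[:,:330]=0;m[:185]=0;m[225:]=0
Q=tocase(cloud(s)[m])*1000;Q=Q[abs(Q[:,1])<15];print(len(Q));xz=Q[:,[0,2]];print(cv2.fitLine(xz.astype(np.float32),cv2.DIST_HUBER,0,.01,.01).ravel(),Q.max(0),Q.min(0))
plan([push(1.75,60,20,12)])
E
```

```text
(array([3.79202832e+01, 5.00653554e-02, 2.65023503e+02]), np.float64(20.90709194729273)) [-0.11304191  0.67120712  0.05195239] 0.01814791342850325
91
[ 1.9533822e-01  9.8073596e-01 -2.6033281e+01  2.5219086e+02] [-17.9926764    6.77356335 271.48423918] [-30.57930192 -11.86735477 230.49880942]
slide [-0.307, 0.001, 0.092] turn [-0.0, 0.01, 0.0]
```

View pics/s17c.png

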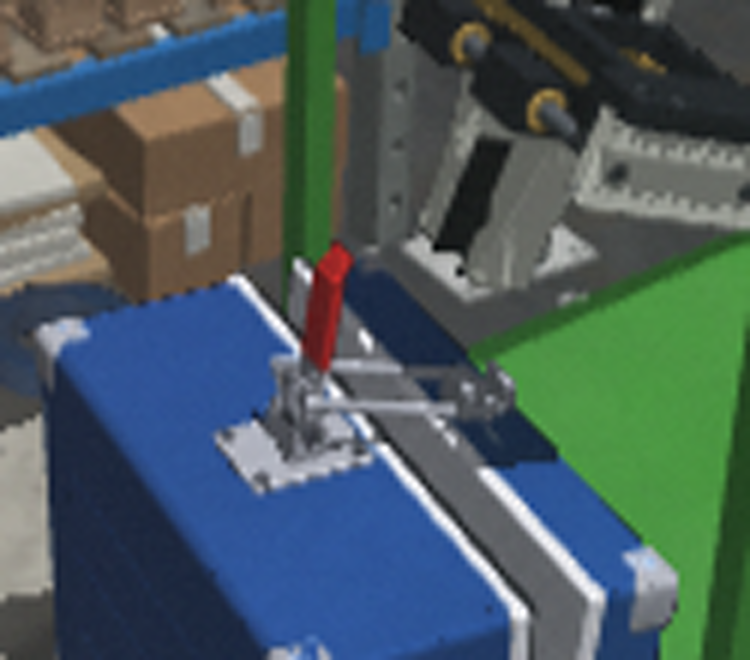

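View pics/wrist17.png

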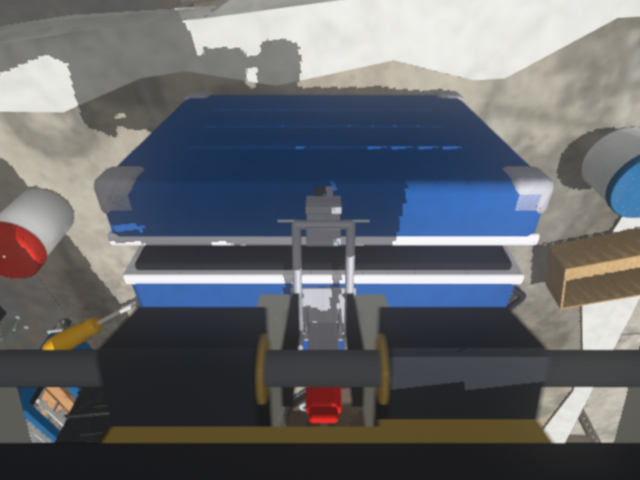

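Emit:
{"method": "apply_moves", "body": {"slide": [[-0.15, 0, 0.046], [-0.157, 0, 0.046], [0, 0, 0], [0, 0, 0]], "turn": [[0, 0, 0], [0, 0, 0], [0, 0, 0], [0, 0, 0]], "jaw": [1, 1, 1, 1]}}

```text
time_s: 16.1
tcp_pos: [0.5313, -0.0079, 0.2682]
eef_rot: [-179.9, 20.8, -6.7]
contact_force: [0.6, -0.7, 0.4]
gripper_width: 0.0006
```

Run:
```python
from h import *
s=state();print(cpose(),s["contact_force"],s["gripper_width"])
qs=np.concatenate([[1.8],np.arange(1.7,0.05,-.1)])
th=np.interp(qs,[.2,.5,1.0,1.4],[-5,5,15,20])
print(list(zip(qs.round(2),th.round(1))))
plan([push(1.77,60,20.9,5)]+[push(q,60,t,0) for q,t in zip(qs,th)])
s=snap("side","18");crop(s,"s18c",290,150,125,110,6)
```

```text
(array([6.41623281e+00, 1.09915960e-01, 2.68213392e+02]), np.float64(20.80603708825519)) [ 0.57919033 -0.68356027  0.41607808] 0.0005526046682519453
[(np.float64(1.8), np.float64(20.0)), (np.float64(1.7), np.float64(20.0)), (np.float64(1.6), np.float64(20.0)), (np.float64(1.5), np.float64(20.0)), (np.float64(1.4), np.float64(20.0)), (np.float64(1.3), np.float64(18.7)), (np.float64(1.2), np.float64(17.5)), (np.float64(1.1), np.float64(16.2)), (np.float64(1.0), np.float64(15.0)), (np.float64(0.9), np.float64(13.0)), (np.float64(0.8), np.float64(11.0)), (np.float64(0.7), np.float64(9.0)), (np.float64(0.6), np.float64(7.0)), (np.float64(0.5), np.float64(5.0)), (np.float64(0.4), np.float64(1.7)), (np.float64(0.3), np.float64(-1.7)), (np.float64(0.2), np.float64(-5.0)), (np.float64(0.1), np.float64(-5.0))]
slide [-0.055, 0.001, 0.022] turn [-0.0, -0.001, 0.0]
slide [-0.033, -0.0, 0.006] turn [0.0, 0.01, 0.0]
slide [-0.06, -0.0, 0.003] turn [0.0, 0.0, 0.0]
slide [-0.06, 0.0, 0.009] turn [0.0, 0.0, 0.0]
slide [-0.058, 0.0, 0.015] turn [0.0, 0.0, 0.0]
slide [-0.057, -0.0, 0.021] turn [0.0, 0.0, 0.0]
slide [-0.057, 0.0, 0.024] turn [-0.0, 0.015, 0.0]
slide [-0.055, -0.0, 0.029] turn [0.0, 0.015, -0.0]
slide [-0.053, -0.0, 0.033] turn [-0.0, 0.015, 0.0]
slide [-0.05, -0.0, 0.036] turn [0.0, 0.015, -0.0]
slide [-0.048, -0.0, 0.039] turn [-0.0, 0.023, 0.0]
slide [-0.046, 0.0, 0.041] turn [0.0, 0.023, -0.0]
slide [-0.043, -0.0, 0.044] turn [-0.0, 0.023, -0.0]
slide [-0.039, 0.0, 0.046] turn [0.0, 0.023, 0.0]
slide [-0.036, -0.0, 0.048] turn [0.0, 0.023, 0.0]
slide [-0.036, 0.0, 0.048] turn [0.0, 0.039, 0.0]
slide [-0.034, -0.0, 0.049] turn [0.0, 0.039, 0.0]
slide [-0.032, -0.0, 0.05] turn [0.0, 0.039, -0.0]
slide [-0.021, -0.0, 0.057] turn [0.0, 0.0, 0.0]
```

View pics/s18c.png

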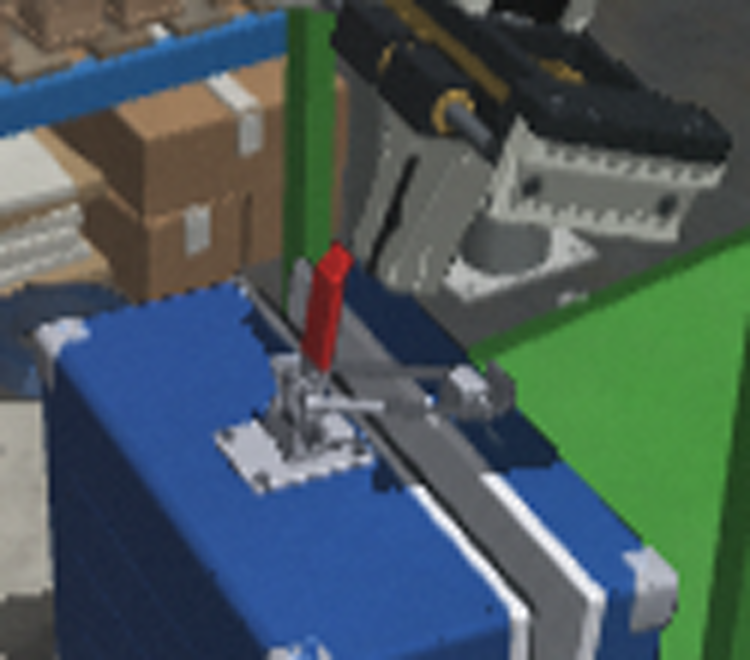

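Emit:
{"method": "apply_moves", "body": {"slide": [[-0.055, 0, 0.022], [-0.033, 0, 0.006], [-0.03, 0, 0.002], [-0.03, 0, 0.002], [0, 0, 0]], "turn": [[0, 0, 0], [0, 0.01, 0], [0, 0, 0], [0, 0, 0], [0, 0, 0]], "jaw": [1, 1, 1, 1, 1]}}

```text
time_s: 16.65
tcp_pos: [0.5162, -0.0062, 0.2703]
eef_rot: [-179.9, 20.0, -6.7]
contact_force: [0.8, 0.1, -0.2]
gripper_width: 0.0005
```

Emit:
{"method": "apply_moves", "body": {"slide": [[-0.03, 0, 0.004], [-0.03, 0, 0.005], [-0.029, 0, 0.007], [-0.029, 0, 0.008], [0, 0, 0]], "turn": [[0, 0, 0], [0, 0, 0], [0, 0, 0], [0, 0, 0], [0, 0, 0]], "jaw": [1, 1, 1, 1, 1]}}

```text
time_s: 17.15
tcp_pos: [0.5045, -0.0047, 0.272]
eef_rot: [-179.9, 19.9, -6.7]
contact_force: [3.6, -0.4, -1.8]
gripper_width: 0.0005
```

Run:
```python
from h import *
s=state();print(cpose(),s["contact_force"],push(1.5,60,20,0))
s=snap("side","19");crop(s,"s19c",290,150,125,110,6)
c=snap("wrist","19");crop(c,"w19c",220,130,200,150,4)
```

```text
(array([-2.05689041e+01,  1.35527832e-01,  2.72049096e+02]), np.float64(19.936909849124067)) [ 3.58058193 -0.35617218 -1.79866036] ((np.float64(-20.546405289808305), 0, np.float64(272.25136493732606)), 20)
```

View pics/s19c.png

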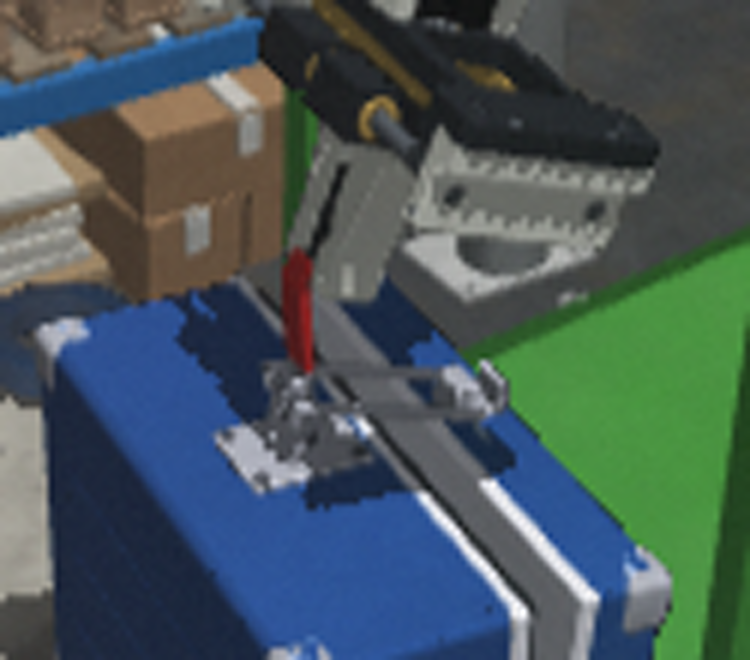

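View pics/w19c.png

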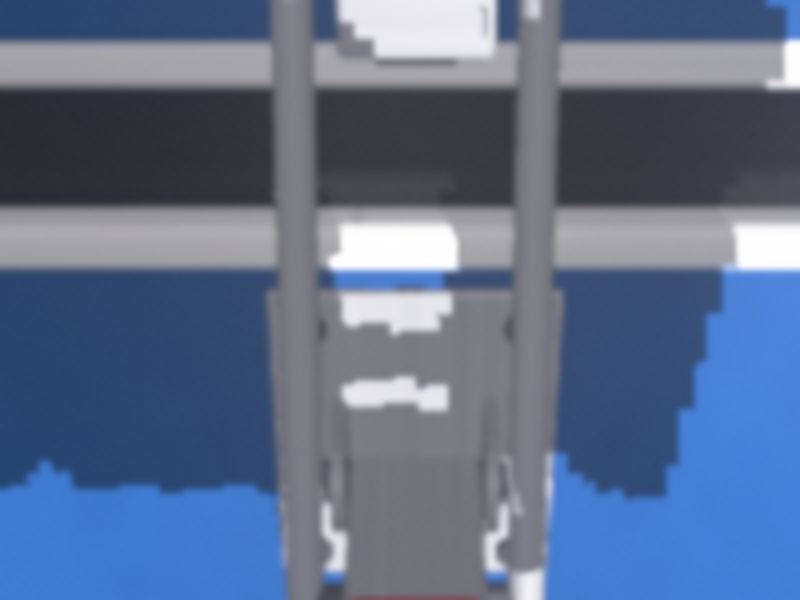

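Emit:
{"method": "apply_moves", "body": {"slide": [[-0.029, 0, 0.01], [-0.028, 0, 0.011], [-0.028, 0, 0.012], [-0.028, 0, 0.013], [-0.028, 0, 0.014], [-0.027, 0, 0.015], [0, 0, 0]], "turn": [[0, 0, 0], [0, 0, 0], [0, 0.007, 0], [0, 0.008, 0], [0, 0.007, 0], [0, 0.008, 0], [0, 0, 0]], "jaw": [1, 1, 1, 1, 1, 1, 1]}}

```text
time_s: 17.95
tcp_pos: [0.4863, -0.0026, 0.2709]
eef_rot: [-179.9, 17.3, -6.7]
contact_force: [5.7, -1.4, -1.1]
gripper_width: 0.0002
```

Run:
```python
from h import *
s=state();print(cpose(),s["contact_force"],push(1.2,60,17.5,0))
s=snap("side","20");crop(s,"s20c",290,150,125,110,6)
```

```text
(array([-3.88449255e+01,  1.49708717e-01,  2.70885798e+02]), np.float64(17.290042368114634)) [ 5.65881828 -1.41205852 -1.07315453] ((np.float64(-38.94699944166185), 0, np.float64(270.9541816545549)), 17.5)
```

View pics/s20c.png

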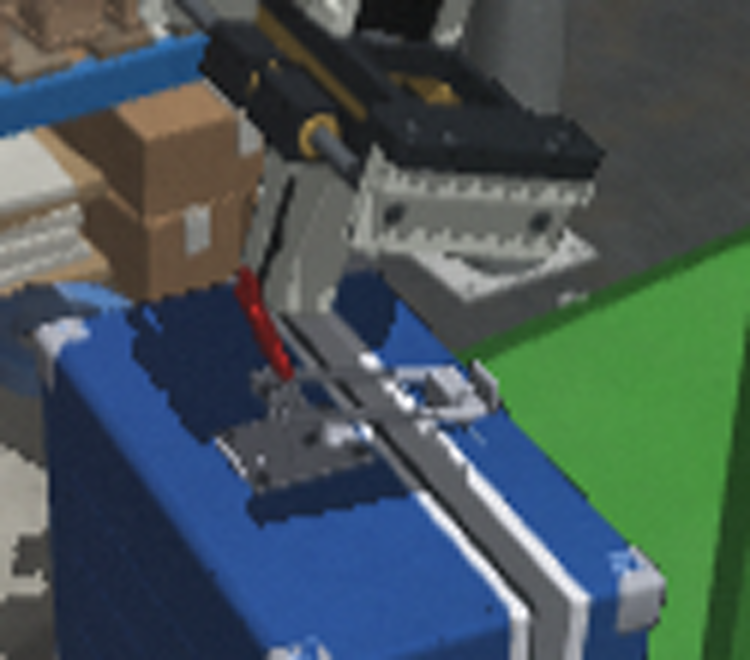

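Emit:
{"method": "apply_moves", "body": {"slide": [[-0.027, 0, 0.016], [-0.026, 0, 0.017], [-0.025, 0, 0.018], [-0.025, 0, 0.018], [-0.024, 0, 0.019], [-0.024, 0, 0.02], [0, 0, 0]], "turn": [[0, 0.007, 0], [0, 0.008, 0], [0, 0.007, 0], [0, 0.008, 0], [0, 0.011, 0], [0, 0.012, 0], [0, 0, 0]], "jaw": [1, 1, 1, 1, 1, 1, 1]}}

```text
time_s: 18.7
tcp_pos: [0.4689, -0.0006, 0.2647]
eef_rot: [-179.9, 12.8, -6.7]
contact_force: [4.3, -0.4, 0.4]
gripper_width: 0.0001
```

Run:
```python
from h import *
s=state();print(cpose(),s["contact_force"],push(.9,60,13,0))
s=snap("side","21");crop(s,"s21c",290,150,125,110,6)
c=snap("wrist","21");crop(c,"w21c",220,40,200,150,4)
```

```text
(array([-5.64447020e+01,  9.77771706e-02,  2.64734017e+02]), np.float64(12.769975198436681)) [ 4.31582964 -0.39006933  0.37844947] ((np.float64(-56.40747935257363), 0, np.float64(264.85503024627025)), 13)
```

View pics/s21c.png

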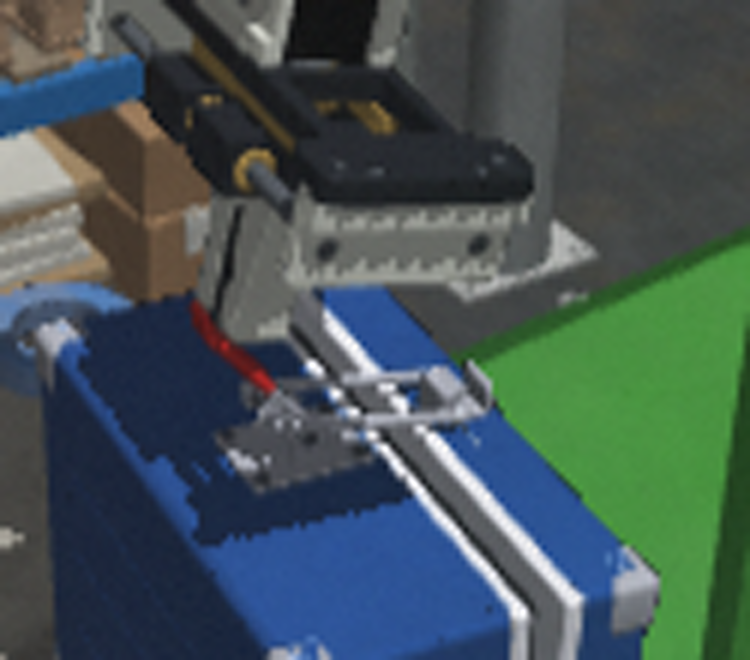

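View pics/w21c.png

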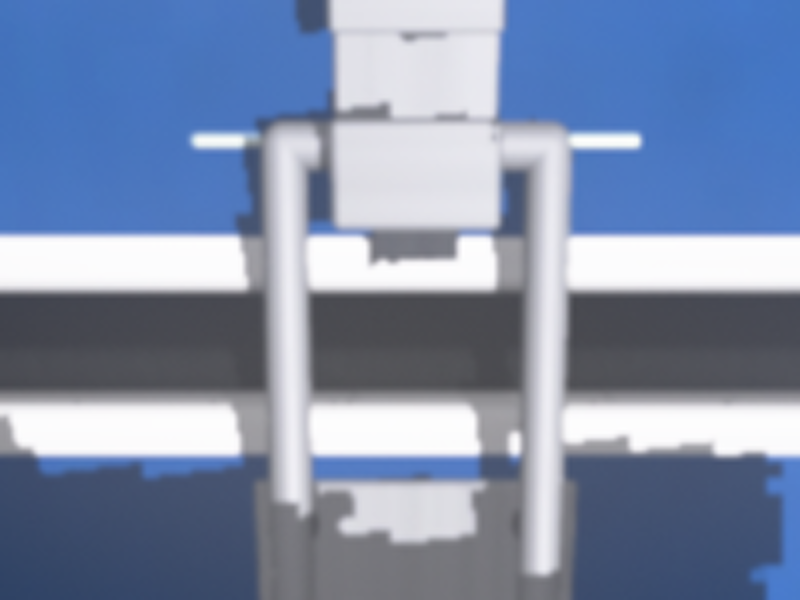

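Hooked cleanly under the lip (lip covers the bar at crop y≈145), and the lid is drawing in. Continuing.

Emit:
{"method": "apply_moves", "body": {"slide": [[-0.023, 0, 0.02], [-0.023, 0, 0.021], [-0.022, 0, 0.022], [-0.021, 0, 0.022], [-0.02, 0, 0.023], [-0.019, 0, 0.023], [0, 0, 0]], "turn": [[0, 0.011, 0], [0, 0.012, 0], [0, 0.011, 0], [0, 0.012, 0], [0, 0.011, 0], [0, 0.012, 0], [0, 0, 0]], "jaw": [1, 1, 1, 1, 1, 1, 1]}}

```text
time_s: 19.5
tcp_pos: [0.4531, 0.0011, 0.2533]
eef_rot: [-180.0, 6.9, -6.7]
contact_force: [0.6, -0.2, 1.0]
gripper_width: 0.0004
```

Emit:
{"method": "apply_moves", "body": {"slide": [[-0.018, 0, 0.024], [-0.018, 0, 0.024], [-0.018, 0, 0.024], [-0.018, 0, 0.024], [0, 0, 0]], "turn": [[0, 0.011, 0], [0, 0.012, 0], [0, 0.019, 0], [0, 0.02, 0], [0, 0, 0]], "jaw": [1, 1, 1, 1, 1]}}

```text
time_s: 20.0
tcp_pos: [0.4447, 0.0019, 0.2441]
eef_rot: [-180.0, 1.6, -6.7]
contact_force: [0.2, 0.1, 0.8]
gripper_width: 0.0007
```

Run:
```python
from h import *
s=state();print(cpose(),s["contact_force"],push(.4,60,1.7,0),s["joints"].round(0))
s=snap("side","22");crop(s,"s22c",280,150,125,110,6)
plan([push(.3,60,0,0),push(.2,60,-2,0),push(.1,60,-2,0),push(.05,60,-2,0)])
```

```text
(array([-80.73215882,  -0.29280398, 244.11197509]), np.float64(1.5934971839788303)) [0.18069417 0.06034456 0.77915804] ((np.float64(-79.62658515568685), 0, np.float64(245.52453621940205)), 1.7) [ 25.  -1. -25.  -1. -67.  59.]
slide [-0.023, -0.001, 0.04] turn [-0.0, 0.019, 0.0]
slide [-0.027, -0.0, 0.053] turn [-0.0, 0.023, 0.0]
slide [-0.018, 0.0, 0.058] turn [0.0, 0.0, 0.0]
slide [-0.007, 0.0, 0.029] turn [0.0, 0.0, 0.0]
```

View pics/s22c.png

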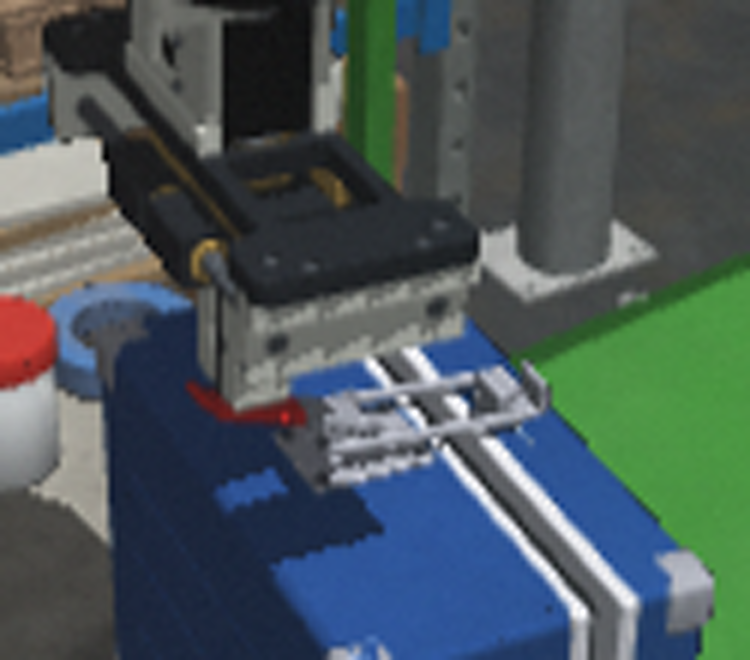

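Emit:
{"method": "apply_moves", "body": {"slide": [[-0.012, 0, 0.02], [-0.011, 0, 0.02], [-0.014, 0, 0.026], [-0.013, 0, 0.027], [-0.01, 0, 0.025], [0, 0, 0]], "turn": [[0, 0.01, 0], [0, 0.009, 0], [0, 0.011, 0], [0, 0.012, 0], [0, 0, 0], [0, 0, 0]], "jaw": [1, 1, 1, 1, 1, 1]}}

```text
time_s: 20.65
tcp_pos: [0.4398, 0.0028, 0.2325]
eef_rot: [-180.0, -2.0, -6.7]
contact_force: [0.2, 0.2, -0.2]
gripper_width: 0.0006
```

Emit:
{"method": "apply_moves", "body": {"slide": [[-0.008, 0, 0.02], [-0.004, 0, 0.02], [0, 0, 0]], "turn": [[0, 0, 0], [0, 0, 0], [0, 0, 0]], "jaw": [1, 1, 1]}}

```text
time_s: 20.95
tcp_pos: [0.4392, 0.0029, 0.2285]
eef_rot: [-180.0, -2.0, -6.8]
contact_force: [0.7, -0.2, -0.2]
gripper_width: 0.0005
```

Run:
```python
from h import *
s=state();print(cpose(),s["contact_force"],push(.1,60,-2,0),push(0,60,-2,0))
s=snap("side","23");crop(s,"s23c",280,150,125,110,6)
```

```text
(array([-8.63237678e+01,  8.88039548e-02,  2.28486350e+02]), np.float64(-1.9893012349699766)) [ 0.67127087 -0.19873521 -0.23428141] ((np.float64(-86.99579609730733), 0, np.float64(229.278050952697)), -2) ((np.float64(-87.9943800971536), 0, np.float64(223.32301679694112)), -2)
```

View pics/s23c.png

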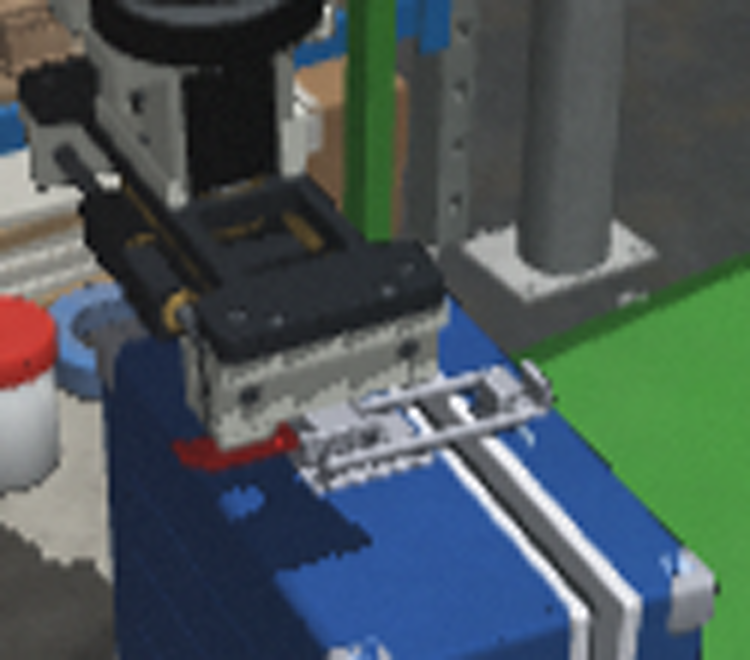

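Emit:
{"method": "apply_moves", "body": {"slide": [[0, 0, 0.02], [0, 0, 0.015], [0, 0, 0.01], [0, 0, 0]], "turn": [[0, 0, 0], [0, 0, 0], [0, 0, 0], [0, 0, 0]], "jaw": [1, 1, 1, 1]}}

```text
time_s: 21.4
tcp_pos: [0.4393, 0.0029, 0.2241]
eef_rot: [-180.0, -2.0, -6.8]
contact_force: [-0.2, -0.4, -0.3]
gripper_width: 0.0004
```

Emit:
{"method": "apply_moves", "body": {"slide": [[0, 0, 0.01], [0, 0, 0.005], [0, 0, 0]], "turn": [[0, 0, 0], [0, 0, 0], [0, 0, 0]], "jaw": [1, 1, 1]}}

```text
time_s: 21.7
tcp_pos: [0.4396, 0.0029, 0.2234]
eef_rot: [-180.0, -2.0, -6.7]
contact_force: [-1.7, -0.2, 4.8]
gripper_width: 0.0005
```

Emit:
{"method": "apply_moves", "body": {"slide": [[0, 0, -0.2], [0, 0, -0.4], [0, 0, -0.4], [0, 0, -0.4], [0, 0, 0], [0, 0, 0]], "turn": [[0, 0, 0], [0, 0, 0], [0, 0, 0], [0, 0, 0], [0, 0, 0], [0, 0, 0]], "jaw": [1, 1, 1, 1, 1, 1]}}

```text
time_s: 22.3
tcp_pos: [0.4347, 0.0037, 0.3633]
eef_rot: [-179.9, -2.1, -6.8]
contact_force: [0.1, -0.8, -0.5]
gripper_width: 0.0003
```

Run:
```python
from h import *
s=state();print(cpose(),s["contact_force"])
s=snap("side","24");crop(s,"s24c",280,150,125,110,6)
c=snap("wrist","24");W=cloud(c)
hsv=cv2.cvtColor(c["pixels"],cv2.COLOR_BGR2HSV)
m=((hsv[...,0]<8)|(hsv[...,0]>172))&(hsv[...,1]>150)&(hsv[...,2]>60)
for n,cc in(("wrist",c),("side",s)):
    hsv=cv2.cvtColor(cc["pixels"],cv2.COLOR_BGR2HSV)
    m=((hsv[...,0]<8)|(hsv[...,0]>172))&(hsv[...,1]>150)&(hsv[...,2]>60)
    Q=tocase(cloud(cc)[m])*1000;Q=Q[(abs(Q[:,1])<15)&(Q[:,0]>-115)&(Q[:,0]<0)&(Q[:,2]>180)];print(n,len(Q))
    if len(Q)>5: print(cv2.fitLine(Q[:,[0,2]].astype(np.float32),cv2.DIST_HUBER,0,.01,.01).ravel())
```

```text
(array([-9.08591458e+01,  2.77119724e-01,  3.63286411e+02]), np.float64(-2.109605602333423)) [ 0.1306954  -0.82872985 -0.50036868]
wrist 335
[ 1.7925783e-01  9.8380214e-01 -6.4149178e+01  2.3821927e+02]
side 95
[ 9.9908507e-01 -4.2766728e-02 -8.4690338e+01  2.0860551e+02]
```

View pics/s24c.png

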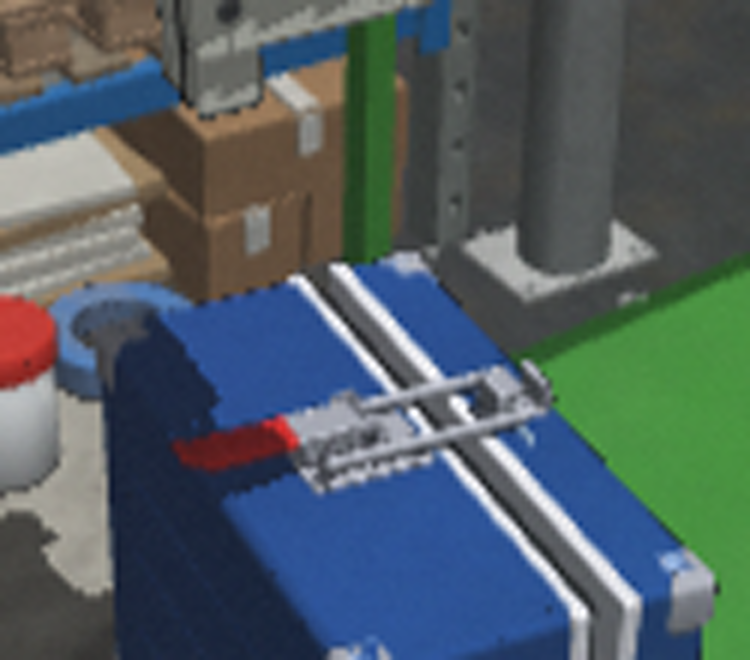

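View pics/wrist24.png

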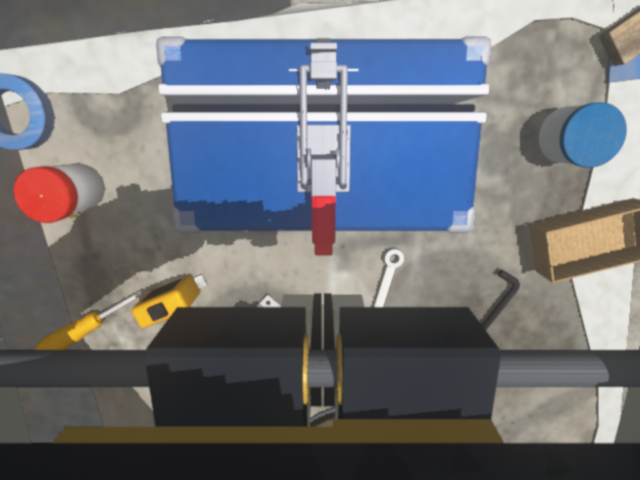

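Run:
```python
from h import *
c=ld("wrist24");g=cv2.cvtColor(c["pixels"],cv2.COLOR_BGR2GRAY).astype(int)
print(g[60:135,400:420].mean(1).round(0).tolist());print(g[60:80,292:297].mean(1).round(0).tolist())
X=lambda v,z=.19:(tocase(ray(c,322,v,z))*1000)[0].round(1)
for v in(69,70,71,85,95,112,122): print(v,X(v))
# initial comparison
c=ld("wrist1");g=cv2.cvtColor(c["pixels"],cv2.COLOR_BGR2GRAY).astype(int)
print(g[185:260,400:420].mean(1).round(0).tolist())
for v in(191,205,212,241,248): print(v,X(v))
```

```text
[114.0, 114.0, 114.0, 114.0, 114.0, 114.0, 114.0, 114.0, 115.0, 115.0, 115.0, 115.0, 115.0, 115.0, 116.0, 116.0, 116.0, 116.0, 116.0, 116.0, 116.0, 116.0, 116.0, 118.0, 143.0, 203.0, 237.0, 245.0, 246.0, 248.0, 249.0, 249.0, 244.0, 225.0, 178.0, 128.0, 106.0, 103.0, 103.0, 103.0, 102.0, 102.0, 100.0, 92.0, 80.0, 72.0, 70.0, 71.0, 71.0, 70.0, 70.0, 102.0, 172.0, 225.0, 242.0, 246.0, 246.0, 246.0, 247.0, 243.0, 220.0, 159.0, 123.0, 116.0, 116.0, 116.0, 116.0, 115.0, 115.0, 115.0, 115.0, 115.0, 115.0, 115.0, 114.0]
[109.0, 109.0, 109.0, 109.0, 109.0, 109.0, 110.0, 114.0, 149.0, 203.0, 204.0, 155.0, 117.0, 108.0, 109.0, 109.0, 110.0, 110.0, 110.0, 110.0]
69 25.5
70 24.8
71 24.1
85 14.7
95 7.8
112 -4.1
122 -11.2
[102.0, 101.0, 101.0, 101.0, 101.0, 100.0, 100.0, 100.0, 100.0, 100.0, 100.0, 100.0, 99.0, 99.0, 99.0, 99.0, 99.0, 104.0, 135.0, 192.0, 227.0, 235.0, 236.0, 236.0, 235.0, 226.0, 191.0, 131.0, 73.0, 51.0, 49.0, 49.0, 49.0, 49.0, 49.0, 49.0, 49.0, 48.0, 48.0, 48.0, 48.0, 48.0, 48.0, 48.0, 48.0, 48.0, 49.0, 52.0, 55.0, 56.0, 56.0, 56.0, 59.0, 75.0, 105.0, 150.0, 199.0, 229.0, 238.0, 237.0, 234.0, 228.0, 207.0, 157.0, 110.0, 95.0, 94.0, 94.0, 93.0, 93.0, 93.0, 93.0, 93.0, 93.0, 93.0]
191 36.1
205 25.1
212 19.5
241 -4.2
248 -10.1
```

Run:
```python
from h import *
from plant import r
a=ld("top0");b=snap("top","25")
d=cv2.absdiff(a["pixels"],b["pixels"]).max(2)
for n,(u,v) in dict(jar=(201,229),tin=(428,234),tape=(234,288)).items(): print(n,int(d[v-14:v+14,u-14:u+14].max()), float(d[v-14:v+14,u-14:u+14].mean()))
print(r.get_state()["contact_force"]); print(r.close_job())
```

```text
jar 91 56.192602040816325
tin 16 10.928571428571429
tape 148 53.25765306122449
[ 0.95681711  0.22971498 -0.43834379]
the job is handed in; nothing more can be done
None
```

Run:
```python
from h import *
a=ld("top0")["pixels"];b=ld("top25")["pixels"]
cv2.imwrite("pics/cmp.png",np.hstack([a[170:330,150:480],b[170:330,150:480]]))
for n in("top0","top25"):
    c=ld(n);h=cv2.cvtColor(c["pixels"],cv2.COLOR_BGR2HSV)
    for nm,(u,v),lo,hi in(("jar",(201,229),172,188),("tape",(234,288),18,32)):
        H=h[...,0].astype(int);H=np.where((H<8)&(nm=="jar"),H+180,H)
        m=(H>=lo)&(H<=hi)&(h[...,1]>130);mm=np.zeros_like(m);mm[v-30:v+30,u-16:u+25]=1;y,x=np.nonzero(m&mm);print(n,nm,len(x),x.mean().round(1),y.mean().round(1))
```

```text
top0 jar 435 201.1 228.1
top0 tape 294 234.3 287.5
top25 jar 0 nan nan
top25 tape 54 244.7 284.6<stdin>:8: RuntimeWarning: Mean of empty slice.
  ret = ret.dtype.type(ret / rcount)
```

View pics/cmp.png

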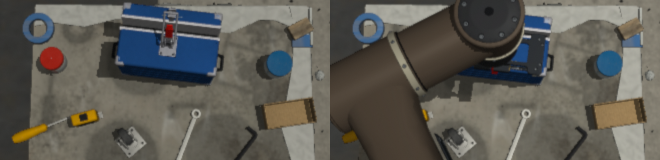

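The case is latched and the job is handed in, at about 22 s of the 64 s allowed. I gripped the loop by its two legs, lowered the bar into the keeper slot and drew it back under the lip by feel. Then I pushed the red lever over its toggle with closed fingertips until it reached its stop.

- **Keeper:** it sat about 3 mm further out (+x) than the scribed mark, which I allowed for when lowering the bar.
- **Forces:** the wrist sensor read at most about 9 N in the readings taken after moves, both while hooking and while throwing the lever. I have no separate reading of the contact forces the limits refer to.
- **Lever:** the side view shows it lying flat, its line within about 0.04 rad of level. The last press met the stop at the height expected for 0 rad.
- **Lid:** the mark moved in about 11 mm, which puts the lid at roughly 0.025 rad, inside the 0.005 to 0.052 rad band.
- **Robot:** it stood about 140 mm above the latch, touching nothing.
- **Jar, tin and tape measure:** the tin shows no change in the top view. My before/after comparison flagged the jar and the tape measure, but only because the arm hides them in the last picture. The final wrist picture shows both standing, and the gripper never went near them; I did not measure how far they might have moved.

One thing did not go to plan: my first approach, with the tool tilted forward, was out of the arm's reach, so I switched to a near-vertical grip. I also had to regrip the loop once, because its legs had slid in the pads.

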